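# Fit the nested lids on the bearing tin, then lift off the cover alone

## Robot

A 6-joint arm with a two-finger parallel gripper is mounted at the origin on a cart in front of the work surface, level with it; the furniture and walls round the work are solid. World frame = base frame: x ahead of the robot, y to its left, z up, the work surface at z = 0. Lengths are in m, angles in degrees, forces in N, time in s.
With the tool pointing down it reaches from about 0.25 to 0.725 m from the base axis. Payload 9.7 kg.
Tool frame: the origin (TCP) lies on the centre line of the jaws, within the pads' length; the fingertips stand 19 mm ahead of it and the grasp point (between the pads) is the TCP; z points along the fingers, y is the direction in which the jaws open and shut (so a half turn about z gives the same grasp; the last joint's range is limited). The gripper opens to 85 mm and grips with 20 to 120 N. Pads are 22 mm wide; open, the fingers measure 114 mm over their backs; the gripper's body (76 mm by 85 mm) begins 54 mm behind the grasp point. The pads swing forward as they close: fully open they stand 13 mm farther back than shut.
Start: joints at [-73.969, 4.979, 10.078, 95.1, 0, 90], TCP at [0.152, -0.529, 0.22] pointing down, gripper open.
Joint ranges: [-179.16, 179.16], [-48.56, 103.87], [-65.8, 70.77], [-126.05, 130.52], [-82.76, 87.17], [-180, 180]. Speed limits (degrees/s): [127.2, 127.2, 147.25, 180, 180, 180].

## Interface

Orientations are given as [roll, pitch, yaw] about the fixed x, y, z axes, in that order (R = Rz(yaw) Ry(pitch) Rx(roll)).
In Python, from workcell import bot gives the robot as it stands.
- The arm moves only by the tool servo_tool, never from a script. Its argument "motion" is a list that holds one entry, the list of rows, each a list of 6 numbers: the shift along the tool's x, y, z in mm, then the turn, a rotation vector about the tool's x, y, z in rad. A call has 1 to 5 rows; each row shifts and turns the commanded pose from where the row before left it, along the tool's axes as they then stand; what a row does not reach is not made up. A row lasts 1/10 s, in which the tool goes at most 50 mm and 8.59 degrees, less where a joint would pass 70% of its speed; a pose out of reach is approached as far as the arm can. A call is refused whole if a number of a shift passes 50 or a number of a turn 0.15, either way. A call with a gripper value outside its range is refused whole. "gripper" is the finger opening in mm, from 0 to 85.4, set as the call begins (left out, the last holds). The fingers move at their own pace and stop on an object; "newtons" is the grip in N (left out, the last holds). Time passes only in rows, so rows that do not move let the fingers close. It gives the time, the measured TCP pose, the force and the opening at its end, in the units of the state.
- bot.get_obs(): the state, without advancing time (a new reading comes with each control period).
- bot.camera(name): name is "scene" or "side" or "wrist"; returns a dict with "color" (384x512x3 uint8, red, green, blue), "fx", "fy", "cx", "cy" (pixels), "k1" (the pictures are not rectified: a ray, as slopes to the right and down, at radius r is drawn at 1 + k1 r^2 times it, then the intrinsics apply), "R" (3x3) and "t" (3): a world point X has camera coordinates R X + t. Camera axes: x right, y down, z forward; pixel columns grow to the right and rows downward; lengths in m; the calibration is good to about 2 mm. A picture is of the moment at which its call begins. There is no depth.
- bot.job_done(): hands the job in, once; it reports no verdict.
Trained networks look in a picture, given as the dict that the camera call returned (one of the last four; its "shot" number tells which), for a name from the list of things; names that differ only in an ending like _2 or _b are one class to them, and where a whole thing is asked for, a point or a joint stands for the part that bears it (a point fixed in the world has none). Each returns a list of dicts, best first, with "confidence" (0 to 1); they miss things now and then, are a little off and sometimes report something else, mostly with a low value. They report only what shows in the picture. A call takes as long as a camera call. They do not tell look-alikes from the thing itself.
- bot.look_for(picture, label): "rect" ([left, top, width, height] in pixels, round what is visible of it).
The state is a dict: "time": time; "q": joint angles; "qd": joint speeds; "joint_efforts": joint torques, N m; "ee_pos": TCP position; "tcp_rot": TCP orientation; "wrist_force": force on the tool from outside, world axes, zero at the start; "torque": the same for the moment, N m; "opening": finger opening in m.
Only numpy, scipy, OpenCV 4.12 (cv2) and the standard library are available. Lean on these libraries where they do the work, as an engineer would, in place of code of your own. Each camera call takes 0.05 s, during which the arm holds its last target.

## Task

Close the open blue tin with the bearing in it: take the two nested lids off the cork mat together by the brass knob of the inner lid, lower them (do not drop them) onto the tin until the inner lid sits fully home in its mouth, and let go of the knob. Then lift off only the red outer cover by its black collar, leaving the inner lid undisturbed on the upright tin, and finish while still holding the cover level and straight above the tin, several centimetres clear of the top of the brass knob. Do not tip the tin or shove it about, and leave the other things on the bench alone.

Things in the scene. Friction and masses are not known exactly. Their poses are not given: they have to be found in the camera images.
- tin: blue open round tin, loose, 0.8 kg, standing upright: outer diameter 100, mouth diameter 92, height 70 mm, 4 mm wall; a steel ball bearing (52 across, 15 high) is fixed to its floor. Origin centre of underside, z up. Stands on the bench (z = 0); it and the mat may change sides
- inner_lid: inner lid, aluminium, about 0.25 kg, round about z. Origin centre of underside. Upward from it: plug 86 across z 0 to 12; brim 99 across z 12 to 15, rests on the tin's rim; upright brass knob, plain rod 18 across, z 15 to 70, passing freely through the cover, so lifting by it carries both lids. Origin starts 4 mm above the bench; seated it is 58 mm above the tin's origin
- outer_lid: outer cover, red, about 0.15 kg, round about z, resting loose on the inner lid's brim (4 mm side play). Origin centre of its lower edge. Upward: skirt 114 across (108 inside) z 0 to 10; flat top z 10 to 13; black collar, tube 38 across, bore 26, z 13 to 37, the grip for the cover alone. Nested: origin 5 mm above the inner lid's; knob stands 28 mm above the collar
- knob_top (a point): centre of the top of the brass knob, 70 mm above the inner lid's origin
- mat: round cork mat fixed on the bench, 136 mm across, 4 mm thick; the nested lids start on it, off-centre by up to 5 mm. Origin centre of underside
- coffee_mug: bystander, leave alone: cream coffee mug with a brown band, 82 mm wide (117 with handle), 94 high; origin centre of underside
- spray_can: bystander, leave alone: upright white spray can with a red cap, 66 mm across, 192 high; origin centre of underside
- cutting_oil: bystander, leave alone: upright white bottle with yellow cap, 54 mm across, 166 high; origin centre of underside
- brass_stock: bystander, leave alone: brass block with two holes lying flat, 32x75x25 mm; origin centre of underside
- angle_piece: bystander, leave alone: dark offcut of angle iron, 45x50x50 mm; origin centre of underside
Mind the look-alikes: they are no part of the job. There is more than one size of the outer_lid; the one meant has the size given above.

How it is judged (in metres and radians):
On the way, in this order (a step that is already met when the one before it is completed fails the run):
1. both lids, nested, are lifted clear of the mat by the knob (height (world z) of inner_lid above 0.03 m and z of outer_lid in the frame of inner_lid between 0 and 0.012 m and horizontal distance between outer_lid and inner_lid below 0.012 m and contact force between the fingers and inner_lid above 1 N and angle between inner_lid's own z axis and vertical below 0.25 rad), for 0.2 s.
2. both lids are on the tin, the inner lid fully home, and the gripper has let go (z of inner_lid in the frame of tin between 0.055 and 0.0615 m and horizontal distance between inner_lid and tin below 0.008 m and angle between the z axis of inner_lid and the z axis of tin, either way round below 0.06 rad and z of outer_lid in the frame of inner_lid between 0 and 0.012 m and horizontal distance between outer_lid and inner_lid below 0.012 m and contact force between the fingers and inner_lid below 0.2 N and contact force between the fingers and outer_lid below 0.2 N), for 0.2 s.
At the end, for the whole second after the job is handed in: Inner lid home in the upright tin (3.5 mm in height, 8 mm off centre, 0.06 rad), untouched, at rest; gripper still holds the cover alone, level to 0.2 rad, within 40 mm of straight above, its skirt edge at least 5 mm over the knob's top, touching nothing else (z of inner_lid in the frame of tin between 0.055 and 0.0615 m and horizontal distance between inner_lid and tin below 0.008 m and angle between the z axis of inner_lid and the z axis of tin, either way round below 0.06 rad and z of outer_lid in the frame of inner_lid above 0.075 m and horizontal distance between outer_lid and inner_lid below 0.04 m and angle between outer_lid's own z axis and vertical below 0.2 rad and contact force between the fingers and outer_lid above 1 N and contact force between each of outer_lid, the arm, the fingers and inner_lid below 0.1 N and contact force between outer_lid and tin below 0.1 N and angle between tin's own z axis and vertical below 0.05 rad and height (world z) of tin below 0.006 m and linear speed of inner_lid below 0.03 m/s and linear speed of outer_lid below 0.05 m/s); the arm keeps its last pose, push and grip.
It fails at once if the inner lid is out of its seat in the tin while the cover is not nested on it (distance between outer_lid and inner_lid above 0.022 m and not (z of inner_lid in the frame of tin between 0.055 and 0.0615 m and horizontal distance between inner_lid and tin below 0.008 m and angle between the z axis of inner_lid and the z axis of tin, either way round below 0.06 rad)).
It fails at once if the lids are dropped onto the tin (falling free faster than 0.45 m/s) (horizontal distance between inner_lid and tin below 0.05 m and linear speed of inner_lid above 0.45 m/s and contact force between the fingers and inner_lid below 0.1 N and contact force between the fingers and outer_lid below 0.1 N).
It fails at once if the tin is tipped or pushed more than 40 mm (angle between tin's own z axis and vertical above 0.2 rad or distance of tin from where it was at the start of the episode above 0.04 m).
It fails at once if a bystander is moved more than 40 mm (distance of any of coffee_mug, spray_can, cutting_oil, brass_stock, angle_piece from where it was at the start of the episode above 0.04 m).
It also fails if it takes over 51 s, if anything falls off the work surface, if the arm or the gripper's body presses on something with over 40 N, if the wrist force passes 120 N, or if a joint passes its speed limit or range.

## Working session

There is one attempt and no reset: what is moved stays moved. The work goes in short steps, Python scripts to look and compute and a tool call to move; the robot and the scene stay as the last step left them, time stands still between calls to the robot, and variables do not carry over. Pictures are saved under pics/ and viewed, and the job is handed in when it is done.

Besides the shell and the picture viewer there is one more tool, called after "Call:" as name(argument=value, ...), one argument or row to a line, values as JSON. servo_tool: Moves the arm, as the interface text tells. Its arguments: {"type":"object","properties":{"motion":{"type":"array","items":{"type":"array","items":{"type":"array","items":{"type":"number"}}}},"gripper":{"type":"number"},"newtons":{"type":"number"}},"required":["motion"]}

```bash
ls; mkdir -p pics
cat > h.py <<'E'
from workcell import bot
import numpy as np, cv2, pickle
def save(p,name): cv2.imwrite('pics/'+name+'.png',cv2.cvtColor(p['color'],cv2.COLOR_RGB2BGR))
def ray(p,u,v):
    xd=(u-p['cx'])/p['fx'];yd=(v-p['cy'])/p['fy']
    x,y=xd,yd
    for _ in range(30):
        s=1+p['k1']*(x*x+y*y);x,y=xd/s,yd/s
    R=np.array(p['R']);t=np.array(p['t'])
    d=R.T@np.array([x,y,1.]);return -R.T@t,d/np.linalg.norm(d)
def atz(p,u,v,z):
    o,d=ray(p,u,v);return o+d*(z-o[2])/d[2]
def proj(p,X):
    c=np.array(p['R'])@np.array(X)+np.array(p['t']);x,y=c[0]/c[2],c[1]/c[2]
    s=1+p['k1']*(x*x+y*y);return np.array([p['cx']+p['fx']*x*s,p['cy']+p['fy']*y*s])
def tri(prs):
    A=np.zeros((3,3));b=np.zeros(3)
    for o,d in prs:
        P=np.eye(3)-np.outer(d,d);A+=P;b+=P@o
    X=np.linalg.solve(A,b)
    return X,[np.linalg.norm((np.eye(3)-np.outer(d,d))@(X-o)) for o,d in prs]
E
python3 - <<'E'
from h import *
print({k:v for k,v in bot.get_obs().items()})
for n in ['scene','side','wrist']:
    p=bot.camera(n);save(p,n+'0')
    q={k:v for k,v in p.items()};pickle.dump(q,open(n+'0.pkl','wb'))
    print(n,-np.array(p['R']).T@np.array(p['t']),p['fx'])
    for l in ['tin','inner_lid','outer_lid','knob_top','mat']:
        for r in bot.look_for(p,l)[:3]: print(l,np.round(r['rect'],1),round(r['confidence'],2))
E
```

```text
pics
{'time': 0.0, 'q': array([-7.39696047e+01,  5.01051947e+00,  1.00322309e+01,  9.50984040e+01,
        1.80853732e-03,  8.99999431e+01]), 'qd': array([ 0.06570819,  0.0314165 ,  0.06007284, -0.10650822,  0.02646995,
        0.02170246]), 'joint_efforts': array([-1.12739239e-03, -5.20392931e+01,  4.64798212e+01,  1.63098442e-02,
       -9.06176723e-06, -1.04272362e-05]), 'ee_pos': array([ 0.15182088, -0.52837034,  0.21916873]), 'tcp_rot': array([-1.79923307e+02, -1.80861183e-03,  1.60304497e+01]), 'wrist_force': array([-1.55246305, -0.19386481, -0.14783471]), 'torque': array([-0.02280442,  0.02628655, -0.06630906]), 'opening': 0.08527909641901628}
scene [ 0.13830204 -0.93977677  0.8194659 ] 404.80117723452366
tin [190.  154.4  26.8  32.5] 0.66
tin [327.5 252.7  46.1  44.6] 0.62
outer_lid [236.9 294.2  62.8  52.6] 0.96
outer_lid [224.5 259.7  25.6  20. ] 0.76
outer_lid [264.5 242.   41.2  27.1] 0.59
knob_top [283.9 235.8   6.6  13.4] 0.63
mat [263.6 251.5  44.4  24.4] 0.55
side [0.16612568 1.0205543  0.58440585] 409.5199501976294
tin [224.7 242.3  38.9  50.7] 0.92
outer_lid [310.8 171.3  39.3  23.2] 0.57
outer_lid [267.6 181.3  30.4  15.3] 0.46
knob_top [239.9 179.2  15.2  17.2] 0.32
mat [239.5 182.6  18.6  13.4] 0.73
wrist [ 0.2332712  -0.50604752  0.37421743] 314.72000919672604
```

View pics/scene0.png

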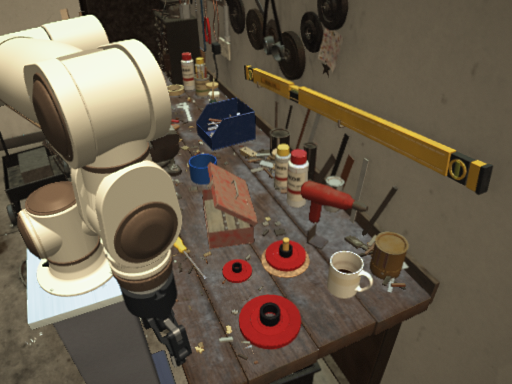

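View pics/side0.png

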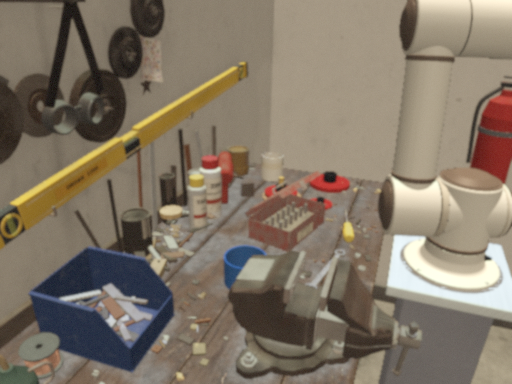

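View pics/wrist0.png

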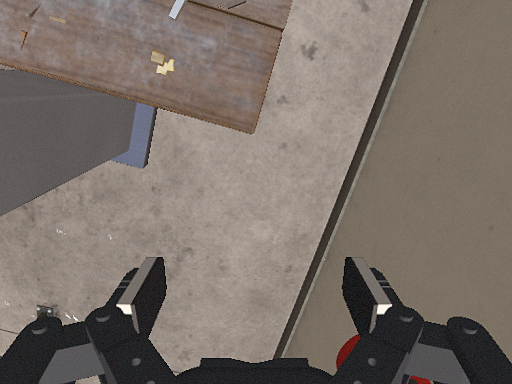

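The scene view shows the nested lids with their knob on the mat near (285,250). The blue tin is at (202,168), and an open red box stands between them. Two look-alike covers lie at (237,270) and (270,320). The side view shows the tin at (243,262).

Run:
```python
from h import *
L=lambda n:pickle.load(open(n+'0.pkl','rb'))
s,d=L('scene'),L('side')
print('lid knob top',atz(s,285.5,239,.074),'brim',atz(s,285,262,.01))
print('tin scene',atz(s,203,157,.07)); print('tin side',atz(d,244,250,.07))
for n,p in (('s',s),('d',d)):
    for l in ['coffee_mug','spray_can','cutting_oil','brass_stock','angle_piece']:
        for r in bot.look_for(p,l)[:2]:
            x,y,w,h=r['rect'];print(n,l,np.round(r['rect']),round(r['confidence'],2),np.round(atz(p,x+w/2,y+h-3,0),3))
    im=cv2.cvtColor(p['color'],cv2.COLOR_RGB2BGR)
def crop(p,a,b,c,e,k,nm): cv2.imwrite(f'pics/{nm}.png',cv2.resize(cv2.cvtColor(p['color'],cv2.COLOR_RGB2BGR)[b:e,a:c],None,fx=k,fy=k,interpolation=cv2.INTER_CUBIC))
crop(s,160,130,360,280,4,'s_crop');crop(d,200,140,400,290,4,'d_crop')
for P in [(.3,.0,0),(.4,0,0),(.5,0,0),(.6,0,0)]: print(P,proj(s,P))
print('red box corners', [np.round(atz(s,*c,0),3) for c in [(206,246),(254,241)]],[np.round(atz(d,*c,0),3) for c in [(300,248),(250,232)]])
print('boxlid',[np.round(atz(s,*c,.1),3) for c in [(209,166),(256,218)]])
```

```text
lid knob top [ 0.53864183 -0.22771689  0.074     ] brim [ 0.5278239  -0.24932181  0.01      ]
tin scene [0.47647092 0.29075747 0.07      ]
tin side [0.48069249 0.2475165  0.07      ]
s coffee_mug [326. 251.  45.  46.] 0.61 [ 0.627 -0.415  0.   ]
s spray_can [285. 150.  25.  57.] 0.72 [ 0.695 -0.023  0.   ]
s cutting_oil [276. 142.  12.  50.] 0.78 [0.688 0.076 0.   ]
s cutting_oil [285. 151.  24.  58.] 0.72 [ 0.69  -0.028  0.   ]
s brass_stock [243. 150.  13.   9.] 0.69 [0.678 0.338 0.   ]
s angle_piece [307. 223.  22.  26.] 0.54 [ 0.649 -0.228  0.   ]
d coffee_mug [264. 153.  19.  30.] 0.81 [ 0.615 -0.372  0.   ]
d coffee_mug [225. 241.  36.  52.] 0.49 [0.46  0.304 0.   ]
d spray_can [198. 156.  22.  62.] 0.84 [ 0.704 -0.01   0.   ]
d cutting_oil [189. 173.  20.  60.] 0.56 [0.686 0.092 0.   ]
d brass_stock [151. 261.  18.  18.] 0.77 [0.664 0.335 0.   ]
d brass_stock [190. 174.  16.  60.] 0.51 [0.689 0.097 0.   ]
d angle_piece [239. 183.  20.  14.] 0.66 [ 0.654 -0.216  0.   ]
(0.3, 0.0, 0) [180.55049639 234.07463763]
(0.4, 0, 0) [211.41473027 224.9412396 ]
(0.5, 0, 0) [240.89193198 216.20330669]
(0.6, 0, 0) [268.97071658 207.866535  ]
red box corners [array([ 0.353, -0.083, -0.   ]), array([ 0.49 , -0.124,  0.   ])] [array([0.386, 0.074, 0.   ]), array([0.545, 0.044, 0.   ])]
boxlid [array([0.462, 0.177, 0.1  ]), array([ 0.491, -0.14 ,  0.1  ])]
```

```bash
ls pics
```

```text
d_crop.png
s_crop.png
scene0.png
side0.png
wrist0.png
```

View pics/s_crop.png

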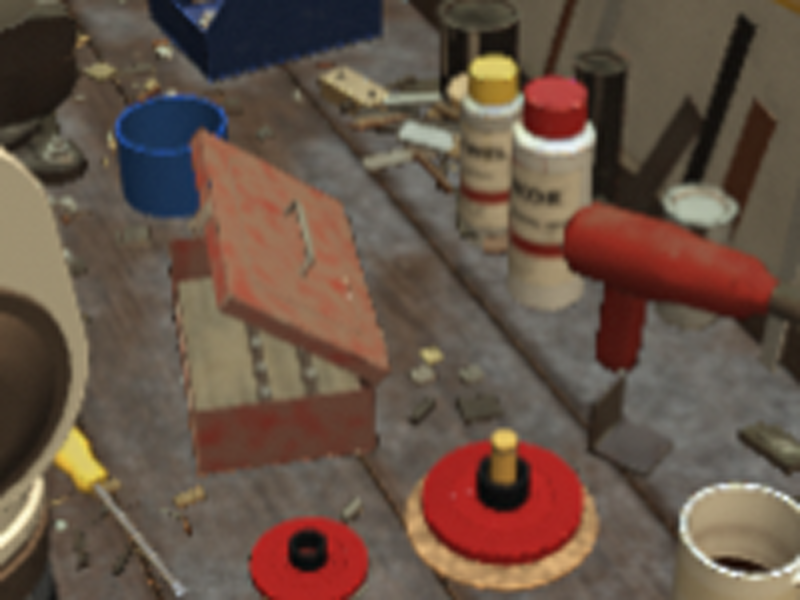

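View pics/d_crop.png

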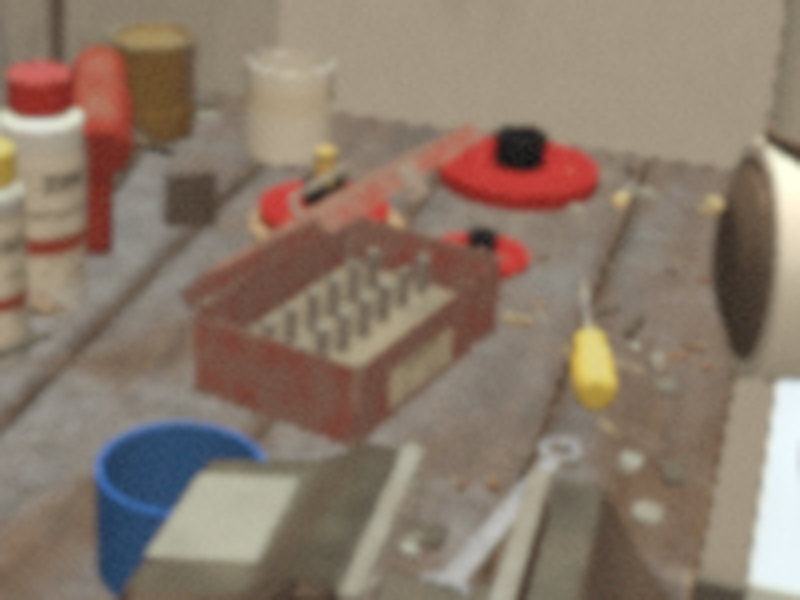

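Call:
servo_tool(
  motion=[
    [[37, -18, -3, 0, 0, 0], [37, -18, -3, 0, 0, 0], [37, -18, -3, 0, 0, 0], [37, -18, -3, 0, 0, 0], [37, -18, -3, 0, 0, 0]],
  ],
)

```text
time: 1.9
ee_pos: [0.3058, -0.3898, 0.2352]
tcp_rot: [180.0, -0.0, 16.0]
wrist_force: [1.1, -0.2, 0.2]
opening: 0.0852
```

Call:
servo_tool(
  motion=[
    [[37, -18, -3, 0, 0, 0], [37, -18, -3, 0, 0, 0], [37, -18, -3, 0, 0, 0], [37, -18, -3, 0, 0, 0], [37, -18, -3, 0, 0, 0]],
  ],
)

```text
time: 2.4
ee_pos: [0.4589, -0.2521, 0.2502]
tcp_rot: [180.0, -0.0, 16.0]
wrist_force: [0.5, -0.8, -0.5]
opening: 0.0857
```

Call:
servo_tool(
  motion=[
    [[0, 0, 0, 0, 0, 0], [0, 0, 0, 0, 0, 0]],
  ],
)

```text
time: 2.6
ee_pos: [0.4582, -0.2528, 0.2497]
tcp_rot: [-180.0, 0.0, 16.1]
wrist_force: [-0.5, -0.0, -0.6]
opening: 0.0855
```

```bash
cat > look.py <<'E'
from h import *
import sys
n=sys.argv[1];p=bot.camera('wrist');save(p,n);pickle.dump(dict(p),open(n+'.pkl','wb'))
o=bot.get_obs();print(o['time'],np.round(o['ee_pos'],4),np.round(o['tcp_rot'],2),'F',np.round(o['wrist_force'],1),round(o['opening'],4))
print('cam',-np.array(p['R']).T@np.array(p['t']))
for l in sys.argv[2:]:
    for r in bot.look_for(p,l)[:2]: print(l,np.round(r['rect'],1),round(r['confidence'],2))
E
python3 look.py w1 tin inner_lid outer_lid knob_top mat
python3 - <<'E'
from h import *
L=lambda n:pickle.load(open(n+'0.pkl','rb'))
s,d=L('scene'),L('side')
print(tri([ray(s,203,160.3),ray(d,245,256)]),tri([ray(s,285.75,239.2),ray(d,281.2,177.5)]))
E
```

```text
2.65 [ 0.4577 -0.2534  0.2498] [-1.7999e+02  2.0000e-02  1.6070e+01] F [ 0.6 -0.3  0.4] 0.0855
cam [ 0.53964451 -0.23005925  0.40401025]
inner_lid [243.8  74.6  22.4  24.9] 0.74
outer_lid [203.9  32.5 100.2 100.1] 0.93
outer_lid [182.1 155.5  62.9  62. ] 0.65
knob_top [245.8  74.8  18.   25.9] 0.65
mat [200.8  26.5 113.1 113.6] 0.92
(array([0.46921874, 0.26977672, 0.06931913]), [np.float64(0.0002351644935755252), np.float64(0.0002351644935753924)]) (array([ 0.53944949, -0.2279666 ,  0.07330663]), [np.float64(0.0001748070260274381), np.float64(0.00017480702602753104)])
```

View pics/w1.png

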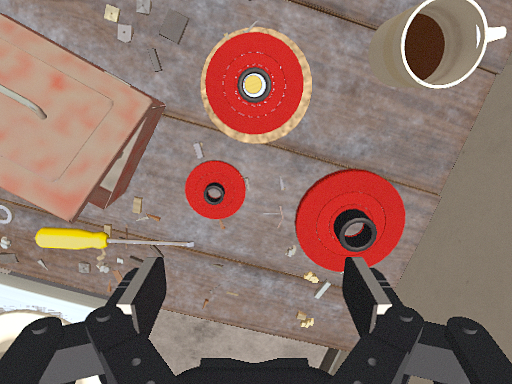

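The wrist view shows the nested lids with the knob at about (254,86). The look-alike covers are at (215,190) and (350,220).

```bash
cat > circ.py <<'E'
from h import *
def redcircle(p,win,kind='red'):
    a,b,c,e=win
    hsv=cv2.cvtColor(p['color'],cv2.COLOR_RGB2HSV)
    if kind=='red': m=((hsv[...,0]<8)|(hsv[...,0]>172))&(hsv[...,1]>150)&(hsv[...,2]>60)
    elif kind=='blue': m=(hsv[...,0]>100)&(hsv[...,0]<125)&(hsv[...,1]>130)
    else: m=(hsv[...,0]>15)&(hsv[...,0]<33)&(hsv[...,1]>100)&(hsv[...,2]>120)
    mm=np.zeros(m.shape,np.uint8);mm[b:e,a:c]=m[b:e,a:c]*255
    cs,_=cv2.findContours(mm,cv2.RETR_EXTERNAL,cv2.CHAIN_APPROX_NONE)
    k=max(cs,key=cv2.contourArea);return cv2.fitEllipse(cv2.convexHull(k)),cv2.contourArea(k)
E
python3 - <<'E'
from circ import *
p=pickle.load(open('w1.pkl','rb'))
e,a=redcircle(p,(195,20,312,145));print('red',e,a,atz(p,*e[0],.019))
e,a=redcircle(p,(235,65,275,105),'brass');print('brass',e,a,atz(p,*e[0],.074))
print('axis dir',np.array(p['R'])[2])
L=lambda n:pickle.load(open(n+'0.pkl','rb'))
s,d=L('scene'),L('side')
print(tri([ray(p,*e[0]),ray(s,285.75,239.2),ray(d,281.2,177.5)]))
o,t=-np.array(p['R']).T@np.array(p['t']),0
for z,c in ((0.1,(165,105)),(.1,(70,220))): print(atz(p,*c,z))
E
```

```text
red ((253.94654846191406, 82.76708221435547), (97.89189910888672, 101.97208404541016), 0.6394830942153931) 7706.0 [ 0.54435296 -0.22897068  0.019     ]
brass ((252.78305053710938, 84.08332824707031), (16.39240264892578, 17.475915908813477), 6.227926731109619) 207.0 [ 0.5421582  -0.22836299  0.074     ]
axis dir [-0.31241928 -0.09113635 -0.94556246]
(array([ 0.54044707, -0.22817498,  0.07308969]), [np.float64(0.001727775726788519), np.float64(0.0011109255998899366), np.float64(0.0007591830086242457)])
[ 0.50144965 -0.15456796  0.1       ]
[ 0.35694268 -0.07832846  0.1       ]
```

Call:
servo_tool(
  motion=[
    [[29, 0, 12, 0, 0, 0], [29, -1, 12, 0, 0, 0], [29, 0, 12, 0, 0, 0], [0, 0, 10, 0, 0, 0], [0, 0, 10, 0, 0, 0]],
  ],
  gripper=60,
)

```text
time: 3.4
ee_pos: [0.5409, -0.2287, 0.1929]
tcp_rot: [-180.0, 0.0, 16.0]
wrist_force: [0.2, 0.9, -0.3]
opening: 0.0598
```

Call:
servo_tool(
  motion=[
    [[0, 0, 20, 0, 0, 0], [0, 0, 15, 0, 0, 0], [0, 0, 10, 0, 0, 0], [0, 0, 0, 0, 0, 0]],
  ],
)

```text
time: 3.8
ee_pos: [0.5399, -0.2287, 0.1478]
tcp_rot: [-179.9, 0.1, 16.0]
wrist_force: [0.2, 0.5, 0.6]
opening: 0.0601
```

```bash
python3 look.py w2 outer_lid knob_top
python3 - <<'E'
from h import *
L=bot.camera('scene');cv2.imwrite('pics/s2.png',cv2.resize(cv2.cvtColor(L['color'],cv2.COLOR_RGB2BGR)[130:330,180:400],None,fx=3.5,fy=3))
E
```

```text
3.85 [ 0.5404 -0.2288  0.1489] [-1.7999e+02  2.0000e-02  1.5990e+01] F [ 0.3 -1.1  0.7] 0.0601
cam [ 0.62158822 -0.20632058  0.30203576]
outer_lid [187.1 255.7  56.6  65.5] 0.73
outer_lid [190.9 117.  127.1 116.3] 0.57
knob_top [240.4 172.5  25.5  39.1] 0.95
```

View pics/w2.png

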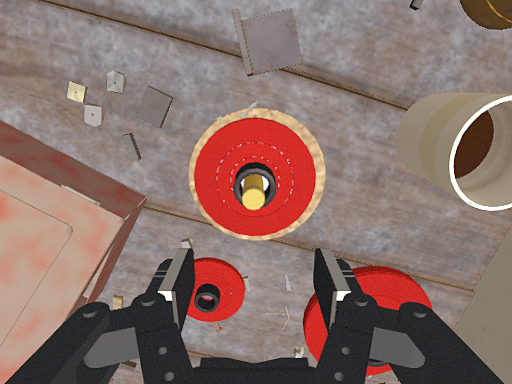

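View pics/s2.png

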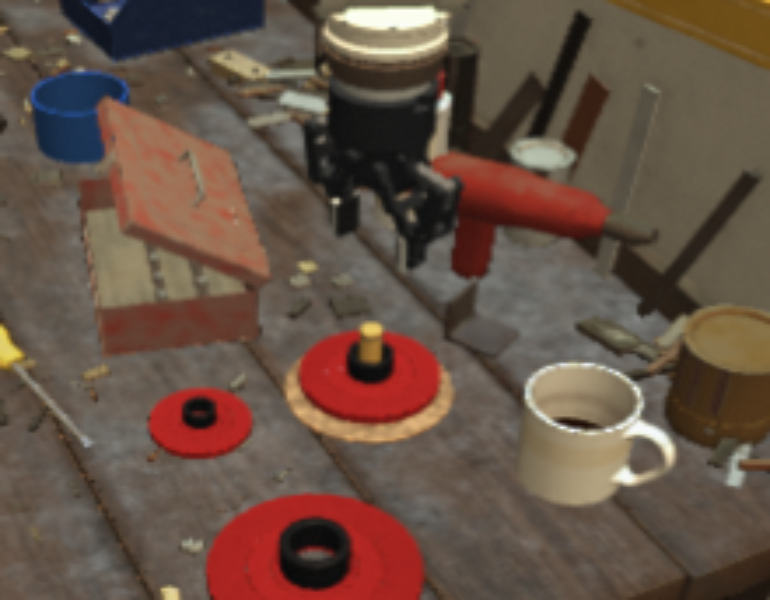

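The wrist view shows the knob's top face near (254,199) and the jaws straddling its column range (centre about 248). The scene view shows the gripper clear of the box and mug.

Run:
```python
from circ import *
p=pickle.load(open('w2.pkl','rb'));q=pickle.load(open('w1.pkl','rb'))
print(atz(p,254,198,.074),tri([ray(p,254,198),ray(q,254,84.5)]))
e,a=redcircle(p,(185,110,330,245));print('red',e,atz(p,*e[0],.02))
print('tcp proj',[proj(p,np.array([.5404,-.2288,.1489])-[0,0,k]) for k in (0,.019,.074)])
cv2.imwrite('pics/w2c.png',cv2.resize(cv2.cvtColor(p['color'],cv2.COLOR_RGB2BGR)[100:250,180:330],None,fx=4,fy=4))
```

```text
[ 0.54340038 -0.22876681  0.074     ] (array([ 0.5420795 , -0.22939797,  0.06995448]), [np.float64(0.00024218054558674846), np.float64(0.00024218054558678524)])
red ((254.40481567382812, 176.6693878173828), (117.68206024169922, 121.21017456054688), 90.14513397216797) [ 0.54522528 -0.22863245  0.02      ]
tcp proj [array([252.54242403, 248.88205414]), array([252.6802284 , 233.55779899]), array([252.96524182, 201.93375134])]
```

View pics/w2c.png

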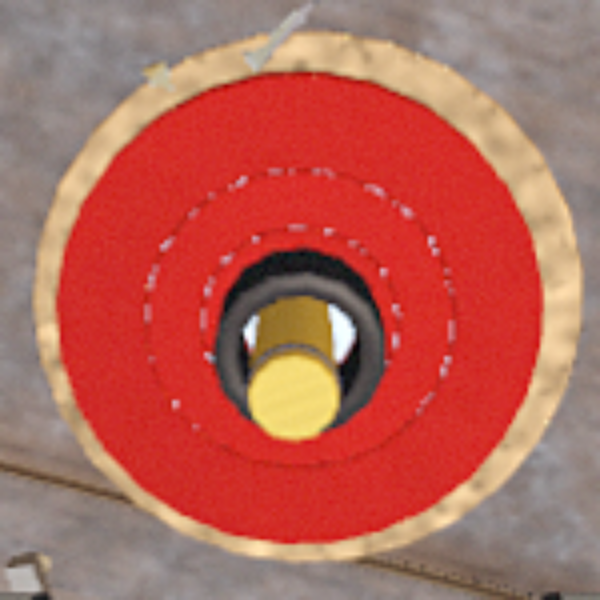

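Call:
servo_tool(
  motion=[
    [[1, 0, 20, 0, 0, 0], [0.5, 0, 20, 0, 0, 0], [0, 0, 18, 0, 0, 0], [0, 0, 12, 0, 0, 0], [0, 0, 8, 0, 0, 0]],
  ],
)

```text
time: 4.5
ee_pos: [0.5426, -0.228, 0.0705]
tcp_rot: [-180.0, 0.0, 16.0]
wrist_force: [0.4, -0.6, -0.4]
opening: 0.0602
```

Call:
servo_tool(
  motion=[
    [[0, 0, 0, 0, 0, 0], [0, 0, 0, 0, 0, 0]],
  ],
)

```text
time: 4.7
ee_pos: [0.5429, -0.2282, 0.0717]
tcp_rot: [180.0, -0.0, 16.0]
wrist_force: [-0.2, 0.0, 0.7]
opening: 0.0603
```

Call:
servo_tool(
  motion=[
    [[0, 0, 0, 0, 0, 0], [0, 0, 0, 0, 0, 0], [0, 0, 0, 0, 0, 0], [0, 0, 0, 0, 0, 0], [0, 0, 0, 0, 0, 0]],
  ],
  gripper=0,
  newtons=50,
)

```text
time: 5.2
ee_pos: [0.5426, -0.228, 0.071]
tcp_rot: [180.0, -0.0, 16.0]
wrist_force: [0.1, -0.8, -0.3]
opening: 0.0003
```

```bash
python3 look.py w3
```

```text
5.25 [ 0.5426 -0.228   0.0709] [180.    -0.    16.03] F [-0.3  0.3 -0.1] 0.0
cam [ 0.62397187 -0.20547693  0.22530804]
```

View pics/w3.png

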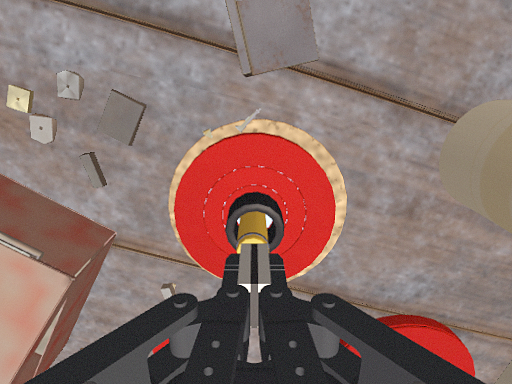

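The fingers closed to 0 and missed the knob, so I'll check from the other cameras.

Run:
```python
from h import *
for n,w in (('scene',(210,170,370,300)),('side',(220,110,380,230))):
    p=bot.camera(n);pickle.dump(dict(p),open(n+'3.pkl','wb'));a,b,c,e=w
    cv2.imwrite(f'pics/{n}3.png',cv2.resize(cv2.cvtColor(p['color'],cv2.COLOR_RGB2BGR)[b:e,a:c],None,fx=4.5,fy=4.5,interpolation=cv2.INTER_CUBIC))
    print(n,proj(p,[.5426,-.228,.0709]),proj(p,[.5426,-.228,.052]))
    print((proj(p,[.5426,-.228,.0709])-[a,b])*4.5,(proj(p,[.5426,-.228,.052])-[a,b])*4.5)
p=pickle.load(open('w3.pkl','rb'))
for z in (.0709,.052):print('w',proj(p,[.5426,-.228,z]))
```

```text
scene [286.80105366 239.4793714 ] [286.58603377 244.55329433]
[345.60474145 312.6571713 ] [344.63715195 335.4898245 ]
side [280.33420415 178.04589986] [280.09926782 183.16496701]
[271.50391866 306.20654935] [270.44670518 329.24235153]
w [252.08618894 248.5315795 ]
w [252.23094253 233.45088232]
```

View pics/scene3.png

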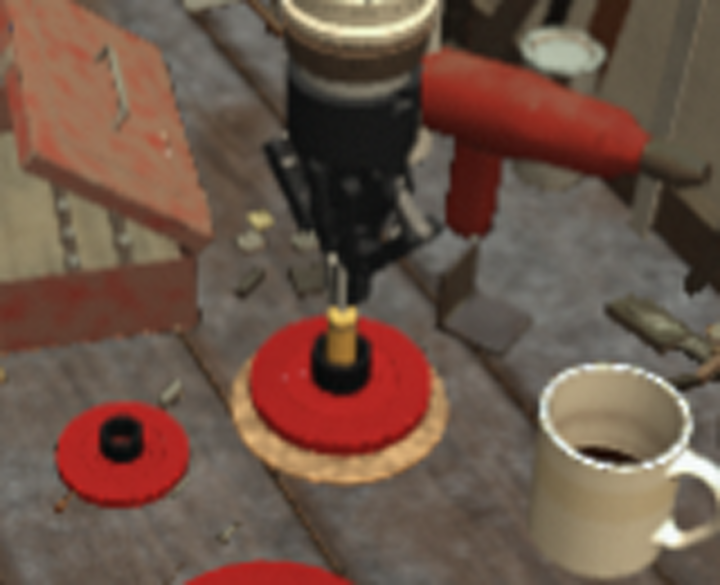

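View pics/side3.png

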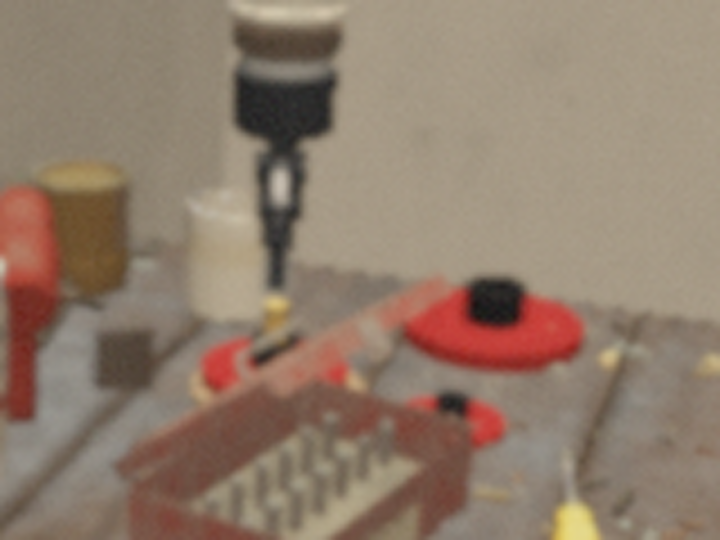

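Run:
```python
from h import *
p=pickle.load(open('w3.pkl','rb'))
cv2.imwrite('pics/w3c.png',cv2.resize(cv2.cvtColor(p['color'],cv2.COLOR_RGB2BGR)[190:340,180:330],None,fx=4,fy=4,interpolation=cv2.INTER_CUBIC))
s=pickle.load(open('scene3.pkl','rb'));d=pickle.load(open('side3.pkl','rb'))
a=cv2.resize(cv2.cvtColor(s['color'],cv2.COLOR_RGB2BGR)[215:265,260:310],None,fx=8,fy=8,interpolation=cv2.INTER_CUBIC)
b=cv2.resize(cv2.cvtColor(d['color'],cv2.COLOR_RGB2BGR)[150:200,255:305],None,fx=8,fy=8,interpolation=cv2.INTER_CUBIC)
cv2.imwrite('pics/sd3.png',np.hstack([a,b]))
```

```text
(no output)
```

View pics/w3c.png

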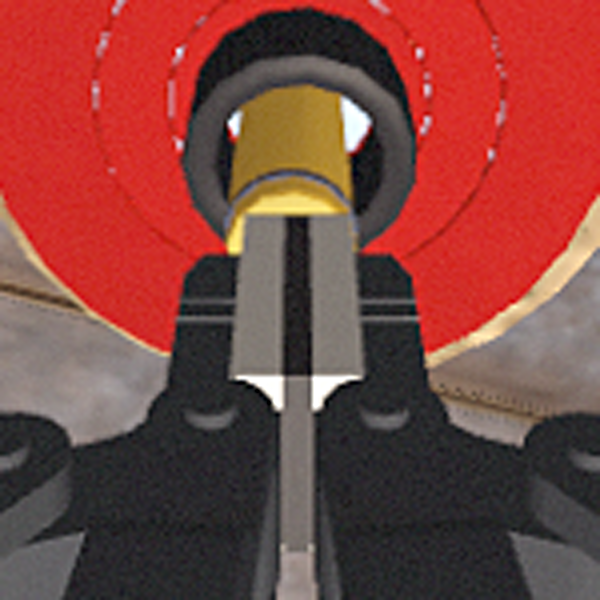

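View pics/sd3.png

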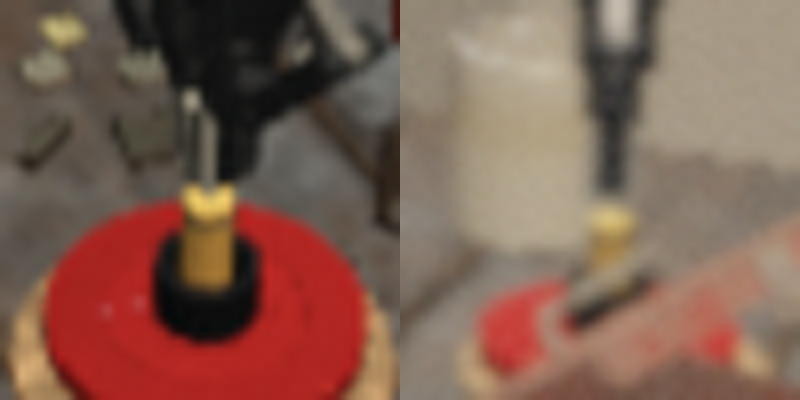

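Run:
```python
from h import *
p=pickle.load(open('w3.pkl','rb'));s=pickle.load(open('scene3.pkl','rb'));d=pickle.load(open('side3.pkl','rb'))
y=np.radians(16);tx=np.array([np.cos(y),np.sin(y),0])
T=np.array([.5426,-.228,0])
for z in (.05,.06,.07,.08,.09,.1,.11): print(z,proj(p,T+11*.001*tx+[0,0,z]),proj(s,T+[0,0,z]),proj(d,T+[0,0,z]))
print('knob',proj(p,[.5415,-.228,.074]),proj(p,np.array([.5415,-.228,.074])+.009*tx))
print('tip scene obs',260+208/8,215+190/8,'side',255+213/8,150+195/8)
print('knob scene obs',260+208/8,215+205/8,'side',255+213/8,150+217/8)
print(tri([ray(s,286,238.7),ray(d,281.5,174.5)]),tri([ray(s,286,240.3),ray(d,281.5,177.3)]))
```

```text
0.05 [252.23554777 215.47770877] [286.56348966 245.08393054] [280.0745157  183.70351434]
0.06 [252.16170471 222.23357662] [286.67660942 242.41878005] [280.19848459 181.00475391]
0.07 [252.07980756 229.73330854] [286.79073297 239.72344673] [280.32297449 178.29089078]
0.08 [251.98847997 238.10536941] [286.90586985 236.99749403] [280.44798572 175.5618531 ]
0.09 [251.88601804 247.50916581] [287.02202958 234.24047879] [280.57351856 172.81756948]
0.1 [251.77028895 258.14478121] [287.13922166 231.45195126] [280.69957319 170.05796905]
0.11 [251.63859026 270.2665393 ] [287.25745558 228.63145502] [280.82614971 167.28298146]
knob [251.50359873 253.02186753] [251.48108346 238.14773351]
tip scene obs 286.0 238.75 side 281.625 174.375
knob scene obs 286.0 240.625 side 281.625 177.125
(array([ 0.53879253, -0.23315855,  0.08135491]), [np.float64(0.002055132970861595), np.float64(0.0020551329708616384)]) (array([ 0.53894679, -0.23123447,  0.07262001]), [np.float64(0.0006843750325850234), np.float64(0.0006843750325849862)])
```

Call:
servo_tool(
  motion=[
    [[0, 0, 0, 0, 0, 0], [0, 0, 0, 0, 0, 0], [0, 0, 0, 0, 0, 0]],
  ],
  gripper=45,
)

```text
time: 5.65
ee_pos: [0.5426, -0.228, 0.0709]
tcp_rot: [180.0, 0.0, 16.0]
wrist_force: [0.7, -0.1, -0.3]
opening: 0.0431
```

Call:
servo_tool(
  motion=[
    [[-0.5, 0, 5, 0, 0, 0], [0, 0, 5, 0, 0, 0], [0, 0, 5, 0, 0, 0], [0, 0, 5, 0, 0, 0], [0, 0, 0, 0, 0, 0]],
  ],
)

```text
time: 6.15
ee_pos: [0.5416, -0.228, 0.0498]
tcp_rot: [-179.9, 0.1, 16.0]
wrist_force: [-0.2, -0.2, 0.2]
opening: 0.0447
```

```bash
python3 look.py w4
python3 - <<'E'
from h import *
o=[]
for n,(x,y) in (('scene',(260,215)),('side',(255,150))):
    p=bot.camera(n);o.append(cv2.resize(cv2.cvtColor(p['color'],cv2.COLOR_RGB2BGR)[y:y+50,x:x+50],None,fx=8,fy=8,interpolation=cv2.INTER_CUBIC))
cv2.imwrite('pics/sd4.png',np.hstack(o))
E
```

```text
6.2 [ 0.5418 -0.2281  0.0503] [-1.7997e+02  4.0000e-02  1.6030e+01] F [0.1 0.8 0.9] 0.0449
cam [ 0.62318715 -0.20548597  0.20398677]
```

View pics/w4.png

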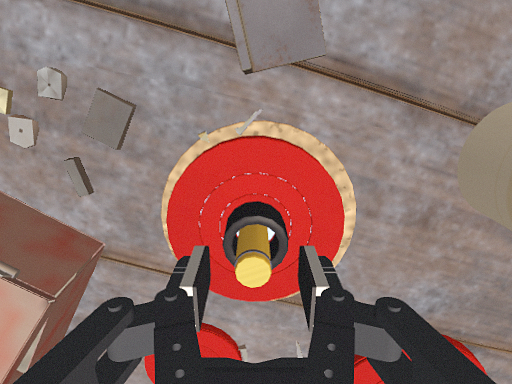

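View pics/sd4.png

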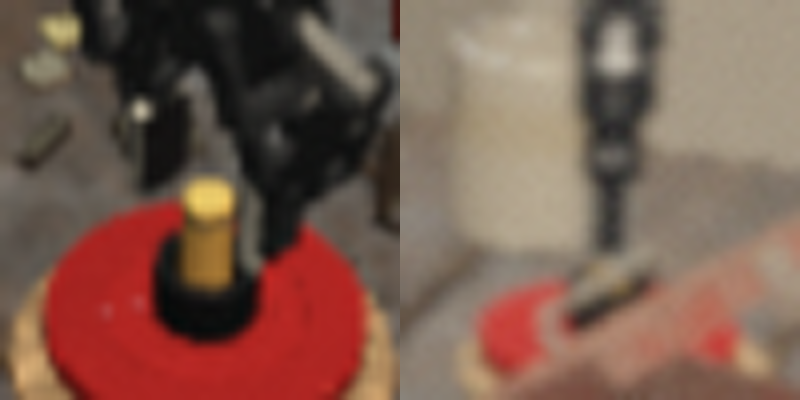

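Call:
servo_tool(
  motion=[
    [[0, 0, 4, 0, 0, 0], [0, 0, 3, 0, 0, 0], [0, 0, 0, 0, 0, 0]],
  ],
)

```text
time: 6.6
ee_pos: [0.5418, -0.228, 0.0433]
tcp_rot: [-180.0, 0.0, 16.0]
wrist_force: [-0.1, 1.3, -0.5]
opening: 0.0449
```

Call:
servo_tool(
  motion=[
    [[0, 0, 0, 0, 0, 0], [0, 0, 0, 0, 0, 0], [0, 0, 0, 0, 0, 0], [0, 0, 0, 0, 0, 0]],
  ],
  gripper=0,
  newtons=50,
)

```text
time: 7.0
ee_pos: [0.5421, -0.2281, 0.044]
tcp_rot: [-180.0, -0.0, 16.0]
wrist_force: [-0.8, 1.1, 1.0]
opening: 0.0161
```

```bash
python3 look.py w5
python3 - <<'E'
from h import *
o=[]
for n,(x,y) in (('scene',(260,215)),('side',(255,150))):
    p=bot.camera(n);o.append(cv2.resize(cv2.cvtColor(p['color'],cv2.COLOR_RGB2BGR)[y:y+50,x:x+50],None,fx=8,fy=8,interpolation=cv2.INTER_CUBIC))
cv2.imwrite('pics/sd5.png',np.hstack(o))
E
```

```text
7.05 [ 0.5421 -0.2281  0.044 ] [-1.800e+02 -1.000e-02  1.604e+01] F [-0.3  1.3  1.3] 0.016
cam [ 0.62348394 -0.20551912  0.19833702]
```

View pics/w5.png

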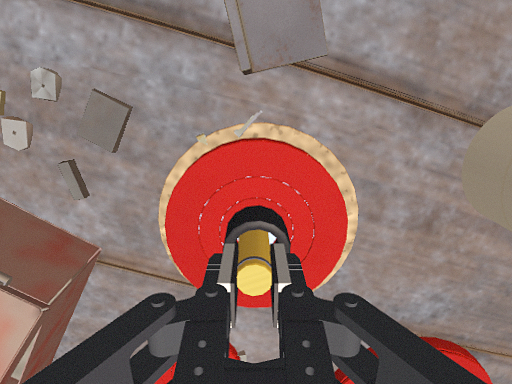

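View pics/sd5.png

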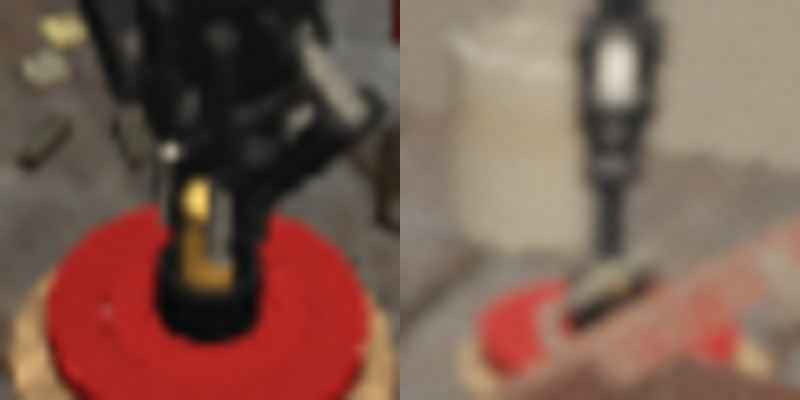

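Call:
servo_tool(
  motion=[
    [[0, 0, -4, 0, 0, 0], [0, 0, -8, 0, 0, 0], [0, 0, -10, 0, 0, 0], [0, 0, -10, 0, 0, 0], [0, 0, -10, 0, 0, 0]],
  ],
  newtons=70,
)

```text
time: 7.65
ee_pos: [0.5423, -0.2283, 0.0871]
tcp_rot: [180.0, -0.0, 16.0]
wrist_force: [-0.4, 0.6, -4.0]
opening: 0.0153
```

Call:
servo_tool(
  motion=[
    [[0, 0, -10, 0, 0, 0], [0, 0, -10, 0, 0, 0], [0, 0, -10, 0, 0, 0], [0, 0, -6, 0, 0, 0], [0, 0, 0, 0, 0, 0]],
  ],
)

```text
time: 8.15
ee_pos: [0.5425, -0.2284, 0.123]
tcp_rot: [179.9, -0.1, 16.0]
wrist_force: [-0.8, -0.1, -3.6]
opening: 0.0152
```

```bash
python3 look.py w6
python3 - <<'E'
from h import *
o=[]
for n,(x,y) in (('scene',(230,170)),('side',(225,120))):
    p=bot.camera(n);o.append(cv2.resize(cv2.cvtColor(p['color'],cv2.COLOR_RGB2BGR)[y:y+120,x:x+100],None,fx=4,fy=4,interpolation=cv2.INTER_CUBIC))
cv2.imwrite('pics/sd6.png',np.hstack(o))
E
```

```text
8.2 [ 0.5423 -0.2283  0.1222] [ 1.7998e+02 -3.0000e-02  1.6030e+01] F [-0.1  0.5 -4.8] 0.0152
cam [ 0.62370929 -0.20570426  0.2774541 ]
```

View pics/w6.png

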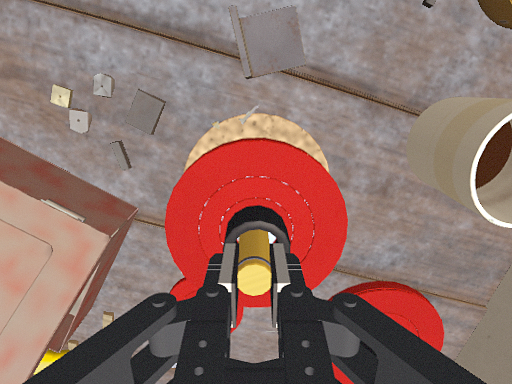

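View pics/sd6.png

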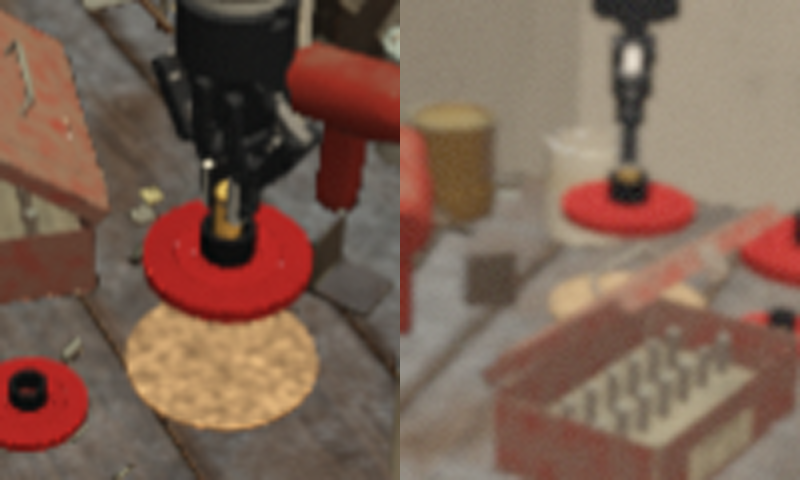

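Call:
servo_tool(
  motion=[
    [[0, 0, -15, 0, 0, 0], [0, 0, -25, 0, 0, 0], [0, 0, -30, 0, 0, 0], [0, -5, -30, 0, 0, 0], [0, -15, -25, 0, 0, 0]],
  ],
)

```text
time: 8.8
ee_pos: [0.5366, -0.2095, 0.2492]
tcp_rot: [179.9, -0.0, 16.0]
wrist_force: [0.9, -0.4, -4.1]
opening: 0.0154
```

Call:
servo_tool(
  motion=[
    [[0, -25, -15, 0, 0, 0], [-2, -33, -8, 0, 0, 0], [-2, -33, 0, 0, 0, 0], [-2, -33, 0, 0, 0, 0], [-2, -33, 0, 0, 0, 0]],
  ],
)

```text
time: 9.3
ee_pos: [0.4848, -0.0591, 0.2709]
tcp_rot: [180.0, -0.0, 16.0]
wrist_force: [0.6, -1.3, -4.5]
opening: 0.0153
```

Call:
servo_tool(
  motion=[
    [[-2, -33, 0, 0, 0, 0], [-2, -33, 0, 0, 0, 0], [-2, -33, 0, 0, 0, 0], [-2, -33, 0, 0, 0, 0], [-2, -33, 0, 0, 0, 0]],
  ],
)

```text
time: 9.8
ee_pos: [0.4296, 0.0967, 0.2709]
tcp_rot: [180.0, -0.1, 16.0]
wrist_force: [0.9, 0.6, -4.8]
opening: 0.0151
```

```bash
python3 look.py w7 tin
python3 - <<'E'
from h import *
o=[]
for n in ('scene','side'):
    p=bot.camera(n);o.append(cv2.cvtColor(p['color'],cv2.COLOR_RGB2BGR)[:,60:460])
cv2.imwrite('pics/sd7.png',np.hstack(o))
E
```

```text
9.85 [0.4283 0.0999 0.2711] [-1.7986e+02 -5.0000e-02  1.6120e+01] F [-0.   3.8 -3.2] 0.0153
cam [0.51079459 0.11916762 0.42536624]
tin [ 62.2  33.5 110.5 100.6] 0.91
```

View pics/w7.png

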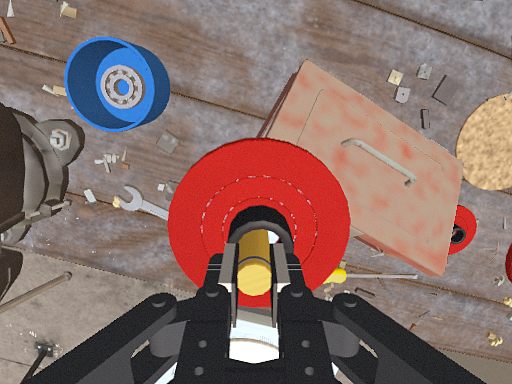

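View pics/sd7.png

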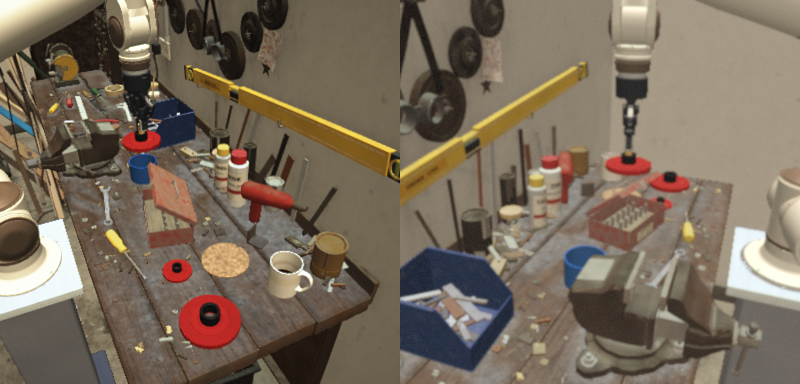

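The wrist view shows the tin at (118,84) with the bearing inside. The vise is at the left edge, around columns 0-80 and rows 105-250. The box lies on the right.

Run:
```python
from circ import *
p=bot.camera('scene');pickle.dump(dict(p),open('scene7.pkl','wb'))
cv2.imwrite('pics/s7c.png',cv2.resize(cv2.cvtColor(p['color'],cv2.COLOR_RGB2BGR)[90:220,80:280],None,fx=4,fy=4,interpolation=cv2.INTER_CUBIC))
w=pickle.load(open('w7.pkl','rb'))
e,a=redcircle(w,(40,20,185,145),'blue');print(e)
# fit tin: outer rim circle z=.07 r=.05 & base
import scipy.optimize as so
hsv=cv2.cvtColor(w['color'],cv2.COLOR_RGB2HSV);m=(hsv[...,0]>100)&(hsv[...,0]<125)&(hsv[...,1]>130)
mm=np.zeros(m.shape,np.uint8);mm[20:145,40:185]=m[20:145,40:185]*255
cv2.imwrite('pics/m7.png',mm)
cs,_=cv2.findContours(mm,cv2.RETR_EXTERNAL,cv2.CHAIN_APPROX_NONE);k=cv2.convexHull(max(cs,key=cv2.contourArea))[:,0,:].astype(np.float32)
t=np.linspace(0,2*np.pi,120)
def hull(c):
    pts=[proj(w,[c[0]+.05*np.cos(a),c[1]+.05*np.sin(a),z]) for z in (0,.07) for a in t]
    return cv2.convexHull(np.array(pts,np.float32))
def f(c):
    h=hull(c);return [cv2.pointPolygonTest(h,(float(x),float(y)),True) for x,y in k]
r=so.least_squares(f,[.475,.26],diff_step=1e-3,loss='soft_l1');print(r.x,np.abs(r.fun).mean())
```

```text
((115.58020782470703, 83.92617797851562), (92.77518463134766, 108.028564453125), 111.77788543701172)
[0.47030008 0.27140349] 0.709705265286245
```

View pics/s7c.png

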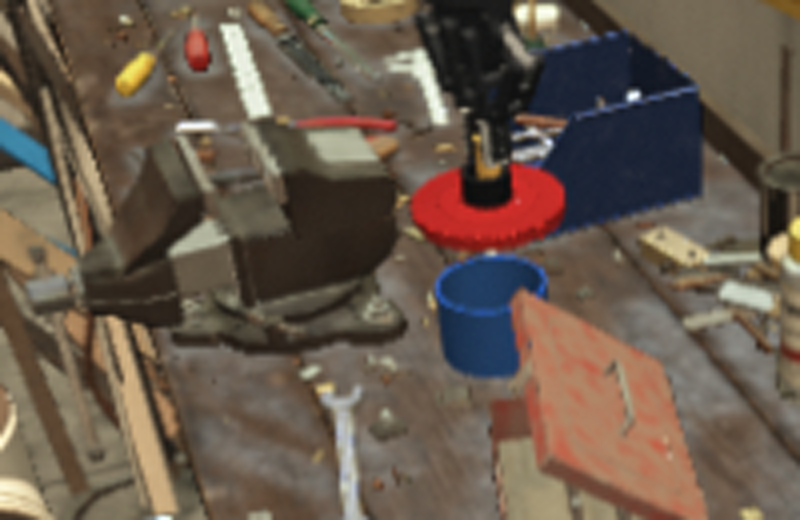

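```bash
python3 - <<'E'
from h import *
w=pickle.load(open('w7.pkl','rb'));s=pickle.load(open('scene7.pkl','rb'));
print('box corner',tri([ray(w,306,61),ray(s,209.5,163)]))
print('vise base',atz(s,181,171,.015),'vise end top?',[atz(s,178,130,z) for z in (.1,.13,.16)])
print('w vise',[atz(w,80,135,.015)],[atz(w,45,118,z) for z in (.1,.13,.16)])
E
python3 - <<'E'
import cv2
a=cv2.imread('pics/w7.png')[20:270,0:260];cv2.imwrite('pics/w7c.png',cv2.resize(a,None,fx=2.3,fy=2.3))
E
```

```text
box corner (array([0.49246103, 0.09617848, 0.1626541 ]), [np.float64(0.049437702413668336), np.float64(0.04943770241366827)])
vise base [0.39586756 0.3213522  0.015     ] vise end top? [array([0.43996196, 0.48119039, 0.1       ]), array([0.42738346, 0.42193947, 0.13      ]), array([0.41480497, 0.36268856, 0.16      ])]
w vise [array([0.39244548, 0.32288027, 0.015     ])] [array([0.42468432, 0.31880572, 0.1       ]), array([0.43262401, 0.30039834, 0.13      ]), array([0.4405637 , 0.28199095, 0.16      ])]
```

View pics/w7c.png

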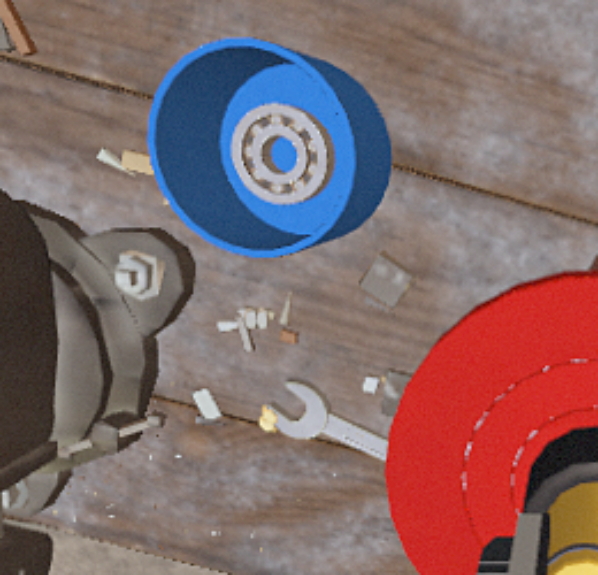

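Call:
servo_tool(
  motion=[
    [[0, -25, 0, 0, 0, 0], [0, -25, 0, 0, 0, 0], [0, -25, 0, 0, 0, 0], [0, -15, 0, 0, 0, 0], [0, 0, 0, 0, 0, 0]],
  ],
)

```text
time: 10.55
ee_pos: [0.4155, 0.1479, 0.2705]
tcp_rot: [-178.4, 0.0, 18.6]
wrist_force: [0.8, 0.3, -4.7]
opening: 0.0152
```

Call:
servo_tool(
  motion=[
    [[0, 0, 0, 0, 0, 0], [0, 0, 0, 0, 0, 0]],
  ],
)

```text
time: 10.75
ee_pos: [0.4156, 0.1473, 0.2704]
tcp_rot: [-178.5, 0.0, 18.6]
wrist_force: [-0.9, 0.7, -3.6]
opening: 0.015
```

```bash
python3 look.py w8 tin
cat > tinfit.py <<'E'
from circ import *
import scipy.optimize as so
def tinfit(w,win,x0):
    a,b,c,e=win
    hsv=cv2.cvtColor(w['color'],cv2.COLOR_RGB2HSV);m=(hsv[...,0]>100)&(hsv[...,0]<125)&(hsv[...,1]>130)
    mm=np.zeros(m.shape,np.uint8);mm[b:e,a:c]=m[b:e,a:c]*255
    cs,_=cv2.findContours(mm,cv2.RETR_EXTERNAL,cv2.CHAIN_APPROX_NONE);k=cv2.convexHull(max(cs,key=cv2.contourArea))[:,0,:].astype(np.float32)
    t=np.linspace(0,2*np.pi,120)
    def f(c):
        h=cv2.convexHull(np.array([proj(w,[c[0]+.05*np.cos(q),c[1]+.05*np.sin(q),z]) for z in (0,.07) for q in t],np.float32))
        return [cv2.pointPolygonTest(h,(float(x),float(y)),True) for x,y in k]
    r=so.least_squares(f,x0,diff_step=1e-3,loss='soft_l1');return r.x,np.abs(r.fun).mean()
E
python3 - <<'E'
from tinfit import *
w=pickle.load(open('w8.pkl','rb'))
print(tinfit(w,(60,0,300,150),[.47,.27]))
e,_=redcircle(w,(150,110,370,320));print(e)
E
```

```text
10.8 [0.4156 0.1474 0.2704] [-1.7847e+02  1.0000e-02  1.8560e+01] F [-0.1 -0.4 -4.2] 0.0151
cam [0.49721407 0.16955416 0.42470102]
tin [122.6  29.5  98.9  99. ] 0.89
(array([0.47042771, 0.27148671]), np.float64(0.7244310710392301))
((253.19570922851562, 224.1438751220703), (169.736328125, 181.67041015625), 88.60120391845703)
```

View pics/w8.png

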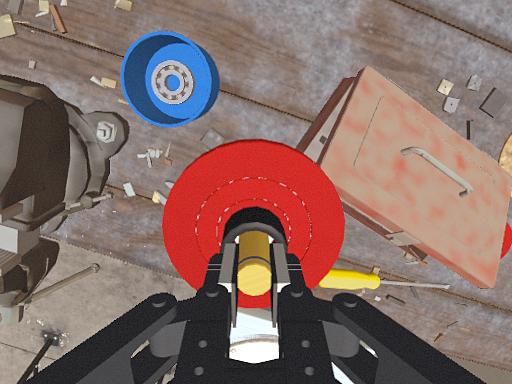

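The motion fell short (50 of 90 mm) with a slight tilt, so I'll check for a joint limit.

Run:
```python
from h import *
o=bot.get_obs();print(np.round(o['q'],2),np.round(o['tcp_rot'],2))
```

```text
[ 18.5   -8.37   2.74 101.13   1.54 179.94] [-1.7846e+02  1.0000e-02  1.8560e+01]
```

Call:
servo_tool(
  motion=[
    [[0, 0, 0, -0.027, 0, 0], [0, 0, 0, 0, 0, -0.1], [0, 0, 0, 0, 0, -0.11], [0, 0, 0, 0, 0, -0.11], [0, 0, 0, 0, 0, -0.1]],
  ],
)

```text
time: 11.35
ee_pos: [0.417, 0.1432, 0.2705]
tcp_rot: [-179.9, -0.0, 43.2]
wrist_force: [-0.1, -0.0, -3.8]
opening: 0.0152
```

Call:
servo_tool(
  motion=[
    [[0, 0, 0, 0, 0, 0], [0, 0, 0, 0, 0, 0]],
  ],
)

```text
time: 11.55
ee_pos: [0.417, 0.1434, 0.2705]
tcp_rot: [-179.8, -0.1, 42.8]
wrist_force: [-0.1, -0.4, -3.8]
opening: 0.0154
```

```bash
python3 look.py w9 tin;python3 - <<'E'
from h import *
o=bot.get_obs();print(np.round(o['q'],2),np.round(o['tcp_rot'],2))
E
```

```text
11.6 [0.4169 0.1434 0.2705] [-1.7984e+02 -6.0000e-02  4.2830e+01] F [-0.  -0.6 -4.3] 0.0151
cam [0.47936668 0.19943222 0.42487185]
tin [152.6   1.5  91.2  91.7] 0.98
[ 18.86  -8.36   2.76 101.13   0.18 156.01] [-1.7983e+02 -7.0000e-02  4.2860e+01]
```

View pics/w9.png

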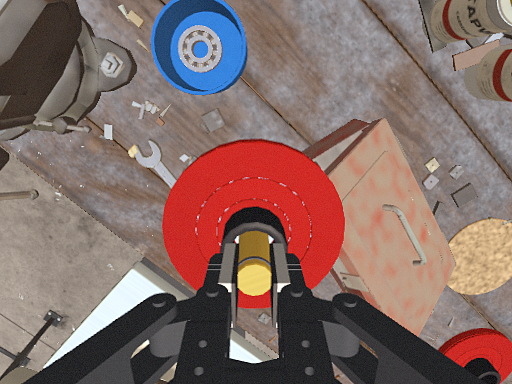

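Run:
```python
from tinfit import *
w=pickle.load(open('w9.pkl','rb'))
print(tinfit(w,(130,0,300,110),[.47,.27]))
T=np.array([.4169,.1434,.2705]);y=np.radians(42.86);tx=np.array([np.cos(y),np.sin(y)]);ty=np.array([np.sin(y),-np.cos(y)])
im=cv2.cvtColor(w['color'],cv2.COLOR_RGB2BGR)
e,_=redcircle(w,(150,110,370,320));hsv=cv2.cvtColor(w['color'],cv2.COLOR_RGB2HSV)
m=(((hsv[...,0]<8)|(hsv[...,0]>172))&(hsv[...,1]>150)&(hsv[...,2]>60)).astype(np.uint8)*255
# sides/upper arc of red disk
P=[]
for r in range(142,262,4):
    c=np.where(m[r,150:360])[0]
    if len(c): 
        P.append((150+c[0],r))
        if r<170: P.append((150+c[-1],r))
def f(c):
    X=T[:2]+c[0]*tx+c[1]*ty
    q=np.array([proj(w,[X[0]+.057*np.cos(a),X[1]+.057*np.sin(a),T[2]-.040+c[2]]) for a in np.linspace(0,6.283,180)],np.float32)
    return [cv2.pointPolygonTest(cv2.convexHull(q),(float(u),float(v)),True) for u,v in P]
for zz in (.018,.015):
  r=so.least_squares(lambda c:f([c[0],c[1],zz]),[0,0],diff_step=1e-3,x_scale=.01,loss='soft_l1');print('cover centre in tool',r.x,np.abs(r.fun).mean())
b=cv2.resize(im[225:310,210:300],None,fx=7,fy=7,interpolation=cv2.INTER_CUBIC);cv2.imwrite('pics/k9.png',b)
for v in (276,278,280,282):
  k=atz(w,254.5,v,T[2]+.030)[:2]-T[:2];print(v,k@tx,k@ty)
```

```text
(array([0.47068986, 0.27153186]), np.float64(0.6393767521135056))
cover centre in tool [-0.00122746  0.00163073] 1.0888495469538164
cover centre in tool [-0.00180153  0.00089308] 1.1763993113672553
276 0.00174098485976944 0.0014908331072552717
278 0.0006632215726157365 0.0014915172878094515
280 -0.00042034524518857173 0.0014922064132873592
282 -0.0015097768814670536 0.0014929005351589906
```

View pics/k9.png

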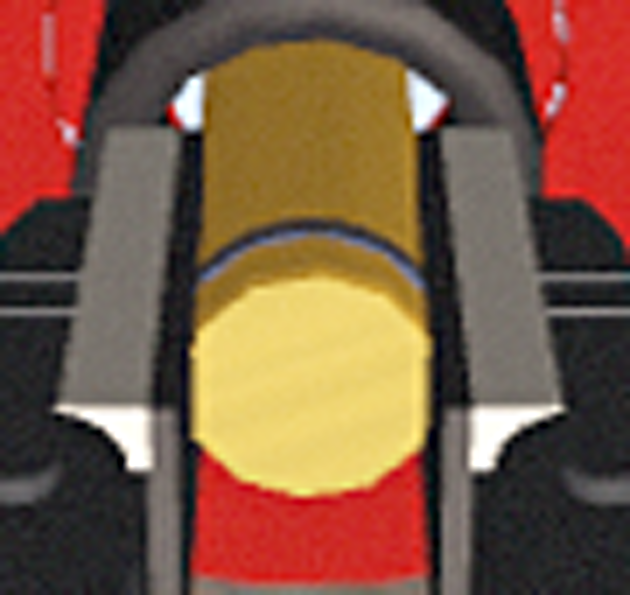

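Call:
servo_tool(
  motion=[
    [[20, -9, 0, 0, 0, 0], [30, -14, 0, 0, 0, 0], [30, -14, 0, 0, 0, 0], [30, -13, 0, 0, 0, 0], [17, -8, 0, 0, 0, 0]],
  ],
)

```text
time: 12.15
ee_pos: [0.4709, 0.2744, 0.27]
tcp_rot: [-179.8, -0.0, 42.9]
wrist_force: [-0.2, 0.6, -3.5]
opening: 0.0153
```

Call:
servo_tool(
  motion=[
    [[0, 0, 20, 0, 0, 0], [0, 0, 20, 0, 0, 0], [0, 0, 20, 0, 0, 0], [0, 0, 15, 0, 0, 0], [0, 0, 10, 0, 0, 0]],
  ],
)

```text
time: 12.65
ee_pos: [0.4698, 0.2726, 0.1844]
tcp_rot: [-179.8, 0.0, 42.9]
wrist_force: [-0.5, -0.4, -3.9]
opening: 0.0155
```

Call:
servo_tool(
  motion=[
    [[0, 0, 15, 0, 0, 0], [0, 0, 5, 0, 0, 0], [0, 0, 0, 0, 0, 0]],
  ],
)

```text
time: 12.95
ee_pos: [0.4699, 0.2727, 0.1654]
tcp_rot: [-179.8, -0.0, 43.0]
wrist_force: [0.1, -0.4, -3.5]
opening: 0.0153
```

```bash
python3 look.py w10
python3 - <<'E'
from h import *
o=bot.get_obs();print(np.round(o['q'],2))
O=[]
for n,(x,y) in (('scene',(165,110)),('side',(195,190))):
    p=bot.camera(n);pickle.dump(dict(p),open(n+'10.pkl','wb'));O.append(cv2.resize(cv2.cvtColor(p['color'],cv2.COLOR_RGB2BGR)[y:y+100,x:x+80],None,fx=5,fy=5,interpolation=cv2.INTER_CUBIC))
cv2.imwrite('pics/sd10.png',np.hstack(O))
E
```

```text
13.0 [0.4702 0.2728 0.1661] [-1.7982e+02 -7.0000e-02  4.2960e+01] F [ 1.   0.4 -3.2] 0.0152
cam [0.53235634 0.32889399 0.31971381]
[ 30.02   3.28   2.32  89.01   0.19 167.06]
```

View pics/w10.png

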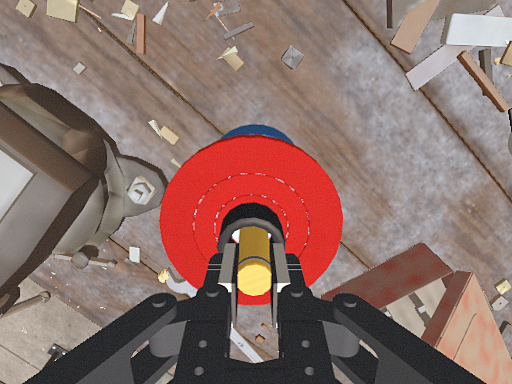

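View pics/sd10.png

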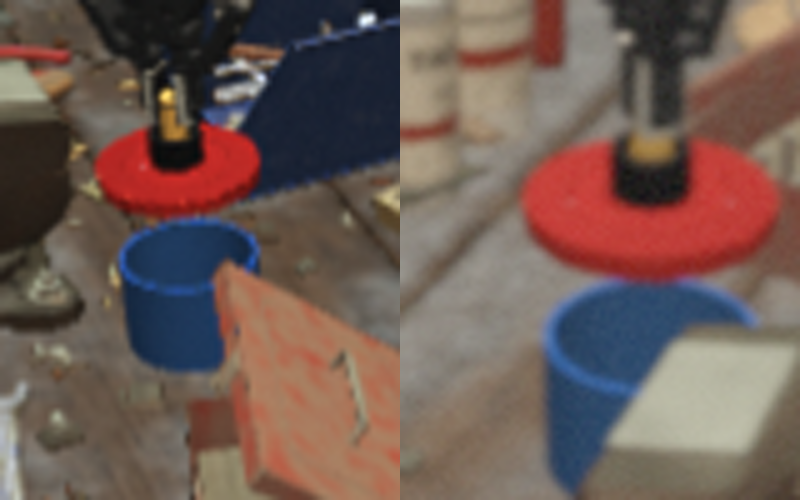

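Run:
```python
from tinfit import *
for n,wr in (('scene',(165,110,222,156)),('side',(290-95,190,360,255))):
    w=pickle.load(open(n+'10.pkl','rb'))
    a,b,c,e=wr
    hsv=cv2.cvtColor(w['color'],cv2.COLOR_RGB2HSV);m=((hsv[...,0]<8)|(hsv[...,0]>172))&(hsv[...,1]>150)&(hsv[...,2]>60)
    mm=np.zeros(m.shape,np.uint8);mm[b:e,a:c]=m[b:e,a:c]*255
    cs,_=cv2.findContours(mm,cv2.RETR_EXTERNAL,cv2.CHAIN_APPROX_NONE);k=cv2.convexHull(max(cs,key=cv2.contourArea))[:,0,:].astype(np.float32)
    t=np.linspace(0,2*np.pi,120)
    def hull(x,z0,z1,r): return cv2.convexHull(np.array([proj(w,[x[0]+r*np.cos(q),x[1]+r*np.sin(q),z]) for z in (z0,z1) for q in t],np.float32))
    f=lambda x:[cv2.pointPolygonTest(hull(x,.131,.144,.057),(float(u),float(v)),True) for u,v in k]
    r=so.least_squares(f,[.47,.272],diff_step=1e-3,loss='soft_l1');print(n,'cover',r.x,np.abs(r.fun).mean(),k.min(0),k.max(0))
    m=(hsv[...,0]>100)&(hsv[...,0]<125)&(hsv[...,1]>110)
    # tin: visible left edge & rim; compare hull columns
    for X in ([.470,.2714],):
        h=hull(X,.0699,.07,.05)[:,0];print('tin rim pred',h.min(0),h.max(0),(h.min(0)+h.max(0))/2)
        print(proj(w,[*X,.07]),proj(w,[.4702,.2728,.144]))
    sub=m[100:310,180:260] if n=='scene' else m[235:300,195:290]
```

```text
scene cover [0.46678389 0.27370805] 0.22470006072118448 [184. 134.] [216. 153.]
tin rim pred [188.95737 152.82655] [216.99202 167.43652] [202.9747  160.13153]
[202.99465653 159.91450687] [200.98880948 141.44982779]
side cover [0.46990169 0.26781963] 0.6702630349089951 [220. 218.] [270. 245.]
tin rim pred [222.69154 244.80482] [265.94162 268.29025] [244.31659 256.54755]
[244.33952945 255.97274624] [244.27148395 228.09050902]
```

Call:
servo_tool(
  motion=[
    [[0, 0, 15, 0, 0, 0], [0, 0, 15, 0, 0, 0], [0, 0, 12, 0, 0, 0], [0, 0, 8, 0, 0, 0], [0, 0, 0, 0, 0, 0]],
  ],
)

```text
time: 13.6
ee_pos: [0.4695, 0.2726, 0.1144]
tcp_rot: [-179.8, 0.1, 43.0]
wrist_force: [0.2, -1.0, -4.5]
opening: 0.0152
```

Call:
servo_tool(
  motion=[
    [[0, 0, 3, 0, 0, 0], [0, 0, 3, 0, 0, 0], [0, 0, 2, 0, 0, 0], [0, 0, 2, 0, 0, 0], [0, 0, 0, 0, 0, 0]],
  ],
)

```text
time: 14.1
ee_pos: [0.47, 0.273, 0.1056]
tcp_rot: [-179.8, -0.1, 43.0]
wrist_force: [0.5, 0.1, -4.1]
opening: 0.0152
```

```bash
python3 look.py w11
python3 - <<'E'
from h import *
o=bot.get_obs();print(np.round(o['wrist_force'],2),np.round(o['torque'],3))
O=[]
for n,(x,y) in (('scene',(165,110)),('side',(195,190))):
    p=bot.camera(n);pickle.dump(dict(p),open(n+'11.pkl','wb'));O.append(cv2.resize(cv2.cvtColor(p['color'],cv2.COLOR_RGB2BGR)[y:y+100,x:x+80],None,fx=5,fy=5,interpolation=cv2.INTER_CUBIC))
cv2.imwrite('pics/sd11.png',np.hstack(O))
E
```

```text
14.15 [0.4701 0.273  0.1058] [-1.7982e+02 -7.0000e-02  4.2980e+01] F [ 0.2 -0.8 -5. ] 0.0153
cam [0.53230916 0.32918326 0.26002073]
[ 0.2  -0.79 -5.02] [ 0.07   0.041 -0.005]
```

View pics/sd11.png

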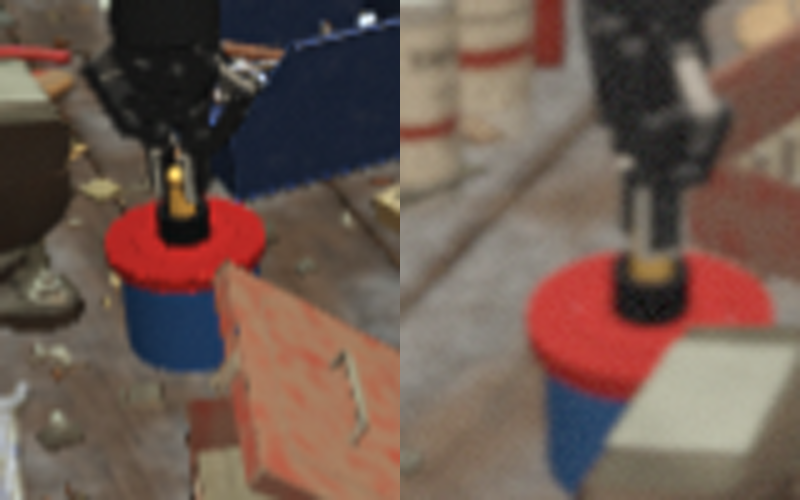

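Call:
servo_tool(
  motion=[
    [[0, 0, 2, 0, 0, 0], [0, 0, 2, 0, 0, 0], [0, 0, 1, 0, 0, 0], [0, 0, 0, 0, 0, 0]],
  ],
)

```text
time: 14.65
ee_pos: [0.4699, 0.273, 0.1005]
tcp_rot: [-179.8, -0.0, 43.0]
wrist_force: [0.4, -0.6, -4.1]
opening: 0.0153
```

Call:
servo_tool(
  motion=[
    [[0, 0, 1, 0, 0, 0], [0, 0, 1, 0, 0, 0], [0, 0, 0, 0, 0, 0]],
  ],
)

```text
time: 14.95
ee_pos: [0.47, 0.273, 0.0986]
tcp_rot: [-179.8, -0.1, 43.0]
wrist_force: [-0.6, -0.2, -2.9]
opening: 0.015
```

Call:
servo_tool(
  motion=[
    [[0, 0, 1, 0, 0, 0], [0, 0, 0.5, 0, 0, 0], [0, 0, 0, 0, 0, 0]],
  ],
)

```text
time: 15.25
ee_pos: [0.4701, 0.2734, 0.0981]
tcp_rot: [-179.8, -0.1, 43.0]
wrist_force: [-4.6, 1.7, 4.4]
opening: 0.015
```

Call:
servo_tool(
  motion=[
    [[0, 0, 0, 0, 0, 0], [0, 0, 0, 0, 0, 0], [0, 0, 0, 0, 0, 0], [0, 0, 0, 0, 0, 0]],
  ],
  gripper=60,
)

```text
time: 15.65
ee_pos: [0.4701, 0.273, 0.0972]
tcp_rot: [-179.8, -0.1, 43.0]
wrist_force: [-0.2, -0.3, 0.1]
opening: 0.0602
```

```bash
python3 look.py w12
python3 - <<'E'
from h import *
O=[]
for n,(x,y) in (('scene',(165,110)),('side',(195,190))):
    p=bot.camera(n);pickle.dump(dict(p),open(n+'12.pkl','wb'));O.append(cv2.resize(cv2.cvtColor(p['color'],cv2.COLOR_RGB2BGR)[y:y+100,x:x+80],None,fx=5,fy=5,interpolation=cv2.INTER_CUBIC))
cv2.imwrite('pics/sd12.png',np.hstack(O))
E
```

```text
15.7 [0.4701 0.273  0.0972] [-1.7982e+02 -7.0000e-02  4.2980e+01] F [0.7 0.3 0.1] 0.0597
cam [0.53242967 0.32917092 0.25163509]
```

View pics/sd12.png

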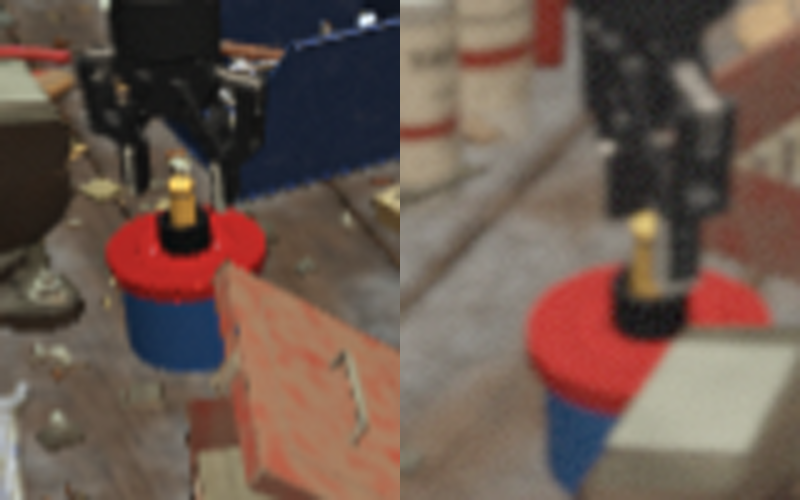

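View pics/w12.png

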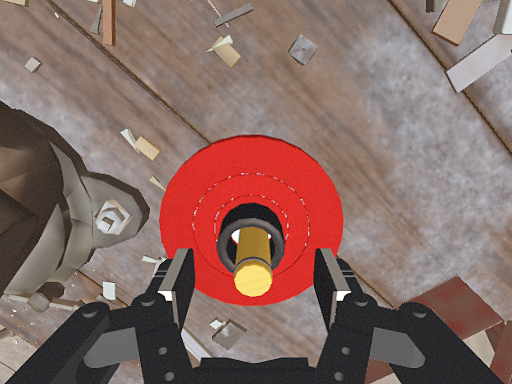

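Run:
```python
from h import *
s=pickle.load(open('scene12.pkl','rb'));d=pickle.load(open('side12.pkl','rb'));w=pickle.load(open('w12.pkl','rb'))
print(tri([ray(s,201.2,146.6),ray(d,243.6,234)]),tri([ray(s,201.2,146.6),ray(d,243.6,234),ray(w,254,280)]))
print(atz(w,254,280,.128))
y=np.radians(43);tx=np.array([np.cos(y),np.sin(y),0])
print(proj(d,[.470,.2725,.128]),proj(s,[.470,.2725,.128]),proj(d,[.470,.2725,.133]))
# skirt lower edge front in scene, predicted
for z in (.063,.068,.073): 
  print(z,max([tuple(proj(s,[.470+.057*np.cos(a),.272+.057*np.sin(a),z])) for a in np.linspace(-2.6,-.5,60)],key=lambda q:q[1]))
```

```text
(array([0.47045393, 0.27081061, 0.12624416]), [np.float64(0.0023335874321298755), np.float64(0.002333587432129724)]) (array([0.47033997, 0.27114937, 0.12625805]), [np.float64(0.0022716414458362724), np.float64(0.002412880968259814), np.float64(0.0002761909897898393)])
[0.47102638 0.27216326 0.128     ]
[244.3498747  234.29832854] [201.38725434 145.54143005] [244.36704071 232.35483445]
0.063 (np.float64(200.8653794816497), np.float64(170.11897843513097))
0.068 (np.float64(200.72834796885837), np.float64(168.9024774538027))
0.073 (np.float64(200.5908601933727), np.float64(167.68095590526713))
```

Run:
```python
from h import *
s=pickle.load(open('scene12.pkl','rb'));d=pickle.load(open('side12.pkl','rb'))
y=np.radians(43);ty=np.array([np.sin(y),-np.cos(y),0]);tx=np.array([np.cos(y),np.sin(y),0]);T=np.array([.4701,.273,0])
for z in (.1,.105,.11,.115,.12,.125,.13):
    print(z,[np.round(proj(d,T-ty*.032+[0,0,z]-tx*.0),1)],[np.round(proj(s,T+k*ty*.032+[0,0,z]),1) for k in (1,-1)])
print('obs side 251.4 246.6; scene 208.4 151.6 / 192 148.4')
cv2.imwrite('pics/s12z.png',np.hstack([cv2.resize(cv2.cvtColor(s['color'],cv2.COLOR_RGB2BGR)[120:170,178:228],None,fx=8,fy=8,interpolation=cv2.INTER_CUBIC),cv2.resize(cv2.cvtColor(d['color'],cv2.COLOR_RGB2BGR)[205:255,220:270],None,fx=8,fy=8,interpolation=cv2.INTER_CUBIC)]))
```

```text
0.1 [array([249.2, 252.1])] [array([210.1, 154.1]), array([194.2, 150.8])]
0.105 [array([249.2, 250.2])] [array([210. , 152.8]), array([194.1, 149.6])]
0.11 [array([249.3, 248.3])] [array([209.9, 151.6]), array([193.9, 148.4])]
0.115 [array([249.3, 246.3])] [array([209.8, 150.3]), array([193.8, 147.1])]
0.12 [array([249.3, 244.3])] [array([209.7, 149.1]), array([193.6, 145.9])]
0.125 [array([249.4, 242.4])] [array([209.5, 147.8]), array([193.5, 144.7])]
0.13 [array([249.4, 240.4])] [array([209.4, 146.6]), array([193.3, 143.4])]
obs side 251.4 246.6; scene 208.4 151.6 / 192 148.4
```

View pics/s12z.png

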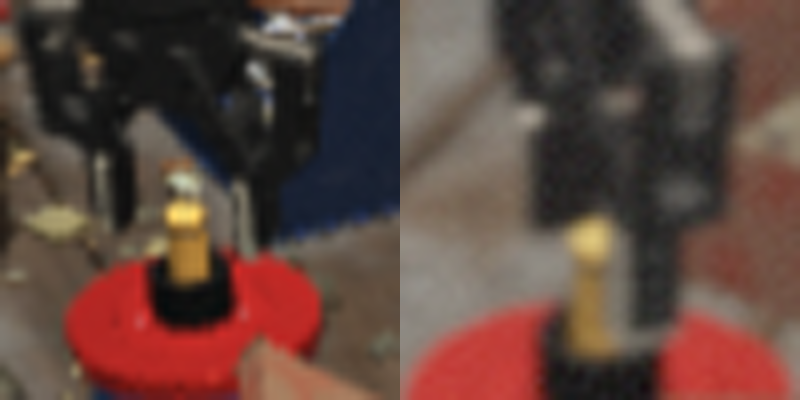

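Call:
servo_tool(
  motion=[
    [[0, 0, 7, 0, 0, 0], [0, 0, 7, 0, 0, 0], [0, 0, 6, 0, 0, 0], [0, 0, 4, 0, 0, 0], [0, 0, 0, 0, 0, 0]],
  ],
)

```text
time: 16.3
ee_pos: [0.4696, 0.2729, 0.0724]
tcp_rot: [-179.8, 0.0, 43.0]
wrist_force: [0.1, 0.5, -0.8]
opening: 0.0599
```

```bash
python3 look.py w13
python3 - <<'E'
from h import *
O=[]
for n,(x,y) in (('scene',(178,120)),('side',(220,210))):
    p=bot.camera(n);O.append(cv2.resize(cv2.cvtColor(p['color'],cv2.COLOR_RGB2BGR)[y:y+50,x:x+50],None,fx=8,fy=8,interpolation=cv2.INTER_CUBIC))
cv2.imwrite('pics/sd13.png',np.hstack(O))
E
```

```text
16.35 [0.4698 0.273  0.0729] [-1.7981e+02 -3.0000e-02  4.2980e+01] F [0.2 0.9 0.2] 0.0603
cam [0.53207215 0.32918131 0.22668544]
```

View pics/sd13.png

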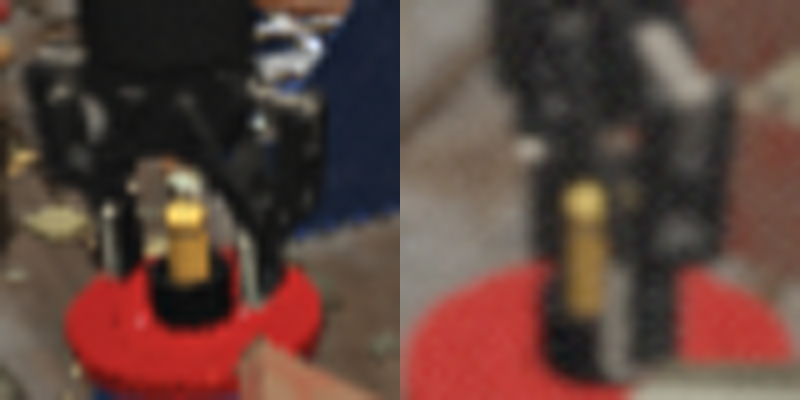

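View pics/w13.png

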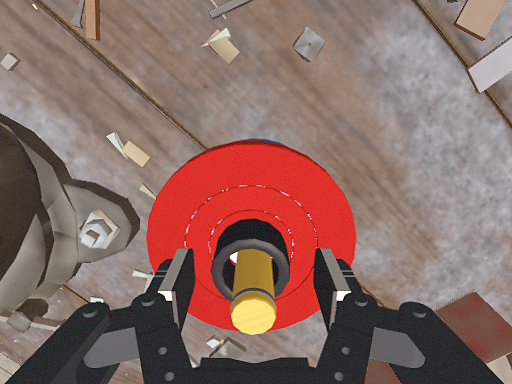

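Call:
servo_tool(
  motion=[
    [[0, 0, 3, 0, 0, 0], [0, 0, 0, 0, 0, 0]],
  ],
  newtons=30,
)

```text
time: 16.65
ee_pos: [0.47, 0.2731, 0.0701]
tcp_rot: [-179.8, -0.1, 43.0]
wrist_force: [-1.0, 0.2, 0.4]
opening: 0.0598
```

Call:
servo_tool(
  motion=[
    [[0, 0, 0, 0, 0, 0], [0, 0, 0, 0, 0, 0], [0, 0, 0, 0, 0, 0], [0, 0, 0, 0, 0, 0]],
  ],
  gripper=25,
)

```text
time: 17.05
ee_pos: [0.4701, 0.2732, 0.0707]
tcp_rot: [-179.8, -0.1, 43.0]
wrist_force: [-2.0, -0.2, 4.1]
opening: 0.0373
```

```bash
python3 look.py w14
python3 - <<'E'
from h import *
O=[]
for n,(x,y) in (('scene',(178,120)),('side',(220,210))):
    p=bot.camera(n);O.append(cv2.resize(cv2.cvtColor(p['color'],cv2.COLOR_RGB2BGR)[y:y+50,x:x+50],None,fx=8,fy=8,interpolation=cv2.INTER_CUBIC))
cv2.imwrite('pics/sd14.png',np.hstack(O))
E
```

```text
17.1 [0.4701 0.2732 0.0707] [-1.7982e+02 -1.0000e-01  4.2980e+01] F [-0.4 -0.7  5.1] 0.0372
cam [0.53233856 0.32936214 0.2251379 ]
```

View pics/sd14.png

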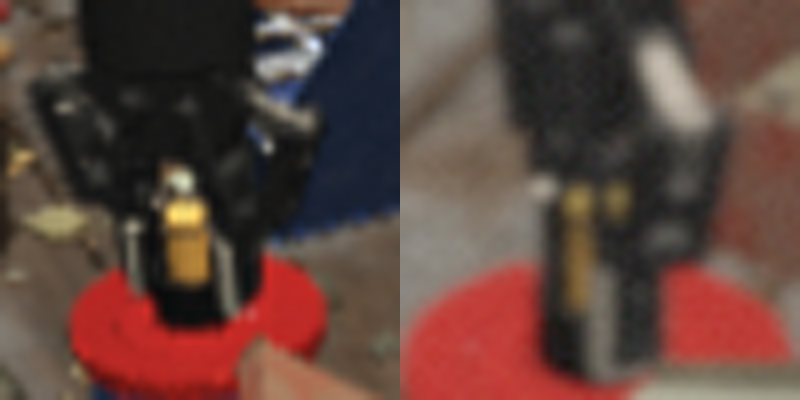

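View pics/w14.png

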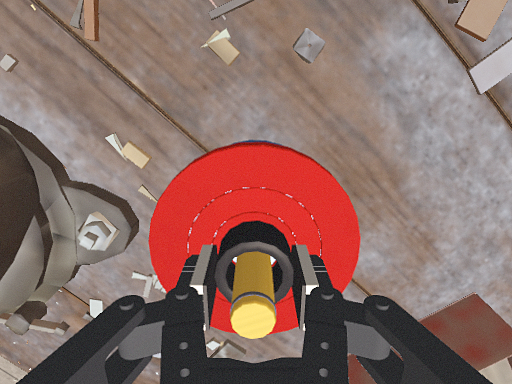

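Call:
servo_tool(
  motion=[
    [[0, 0, 0, 0, 0, 0], [0, 0, -2, 0, 0, 0], [0, 0, -2, 0, 0, 0], [0, 0, -4, 0, 0, 0], [0, 0, 0, 0, 0, 0]],
  ],
  newtons=40,
)

```text
time: 17.7
ee_pos: [0.4702, 0.2732, 0.0787]
tcp_rot: [-179.8, -0.1, 43.0]
wrist_force: [-0.4, 0.8, -1.9]
opening: 0.0369
```

```bash
python3 look.py w15
python3 - <<'E'
from h import *
O=[]
for n,(x,y) in (('scene',(165,110)),('side',(195,190))):
    p=bot.camera(n);O.append(cv2.resize(cv2.cvtColor(p['color'],cv2.COLOR_RGB2BGR)[y:y+100,x:x+80],None,fx=5,fy=5,interpolation=cv2.INTER_CUBIC))
cv2.imwrite('pics/sd15.png',np.hstack(O))
E
```

```text
17.75 [0.4702 0.2732 0.0785] [-1.7982e+02 -9.0000e-02  4.2980e+01] F [-0.2 -1.1 -1.7] 0.0369
cam [0.53243474 0.3293439  0.23318117]
```

View pics/w15.png

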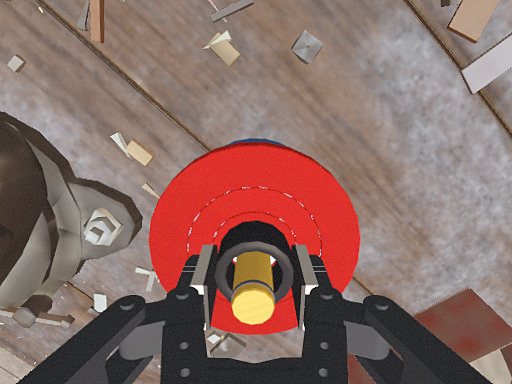

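View pics/sd15.png

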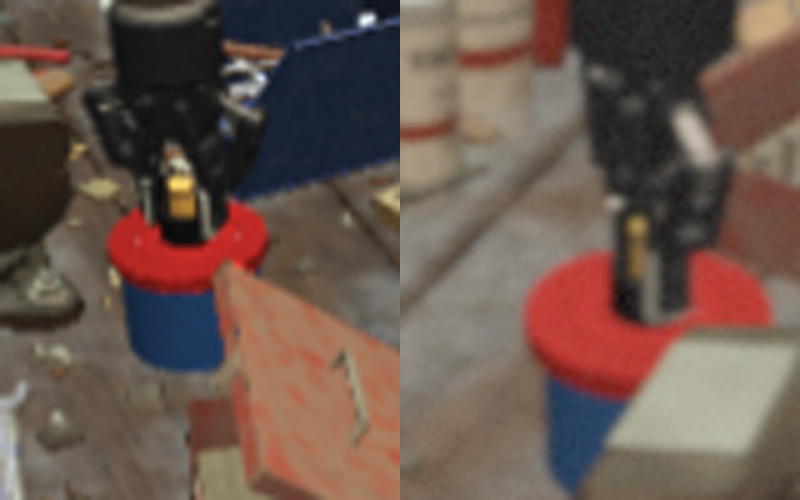

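Call:
servo_tool(
  motion=[
    [[0, 0, -6, 0, 0, 0], [0, 0, -8, 0, 0, 0], [0, 0, -8, 0, 0, 0], [0, 0, -8, 0, 0, 0], [0, 0, -8, 0, 0, 0]],
  ],
)

```text
time: 18.35
ee_pos: [0.4702, 0.2731, 0.1173]
tcp_rot: [-179.8, -0.1, 43.0]
wrist_force: [-0.2, -0.2, -0.9]
opening: 0.037
```

Call:
servo_tool(
  motion=[
    [[0, 0, -8, 0, 0, 0], [0, 0, -10, 0, 0, 0], [0, 0, -10, 0, 0, 0], [0, 0, -10, 0, 0, 0], [0, 0, -10, 0, 0, 0]],
  ],
)

```text
time: 18.85
ee_pos: [0.4702, 0.2729, 0.1652]
tcp_rot: [-179.8, -0.1, 43.0]
wrist_force: [0.1, -0.2, -1.1]
opening: 0.037
```

Call:
servo_tool(
  motion=[
    [[0, 0, -8, 0, 0, 0], [0, 0, -4, 0, 0, 0], [0, 0, 0, 0, 0, 0], [0, 0, 0, 0, 0, 0], [0, 0, 0, 0, 0, 0]],
  ],
)

```text
time: 19.35
ee_pos: [0.4699, 0.2727, 0.1757]
tcp_rot: [-179.8, -0.0, 43.0]
wrist_force: [0.7, 0.3, -2.0]
opening: 0.037
```

```bash
python3 look.py w16
python3 - <<'E'
from h import *
O=[]
for n,(x,y) in (('scene',(165,90)),('side',(195,170))):
    p=bot.camera(n);pickle.dump(dict(p),open(n+'16.pkl','wb'));O.append(cv2.resize(cv2.cvtColor(p['color'],cv2.COLOR_RGB2BGR)[y:y+120,x:x+80],None,fx=5,fy=5,interpolation=cv2.INTER_CUBIC))
cv2.imwrite('pics/sd16.png',np.hstack(O))
E
```

```text
19.4 [0.47   0.2727 0.1758] [-1.798e+02 -2.000e-02  4.298e+01] F [ 0.2  0.2 -2.7] 0.0372
cam [0.53236496 0.32893849 0.3301111 ]
```

View pics/w16.png

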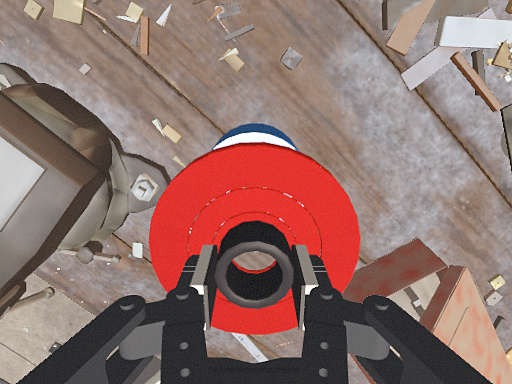

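View pics/sd16.png

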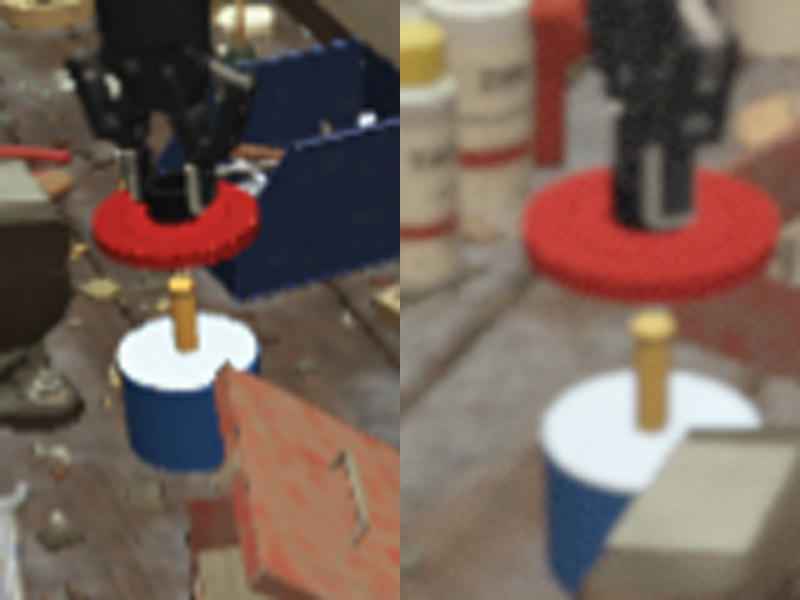

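The inner lid sits level on the tin, and the cover hangs level about 40 mm above the knob. Handing the job in.

Run:
```python
from h import *
s=pickle.load(open('scene16.pkl','rb'));d=pickle.load(open('side16.pkl','rb'))
print(tri([ray(s,165+181/5,90+284/5),ray(d,195+253/5,170+323/5)]))
print(bot.job_done())
```

```text
(array([0.46813398, 0.26886138, 0.12552274]), [np.float64(0.000322380566149653), np.float64(0.0003223805661494943)])
the job is handed in; nothing more can be done
None
```

I closed the tin with the nested lids, let go of the knob, and lifted off only the red cover. The job is handed in with the cover still held level above the tin. It took about 19.4 s and reported no verdict.

**What went wrong on the way:**
- **Missed grasp:** the first close on the knob missed. The fingertips stand roughly 25–30 mm higher relative to the reported TCP than the text says. I measured them from the pictures, went lower and gripped the knob.
- **Joint limit:** on the way to the tin the last joint reached its 180° limit, so the move stopped short with the tool about 1.5° off level. I levelled it, turned the tool about 24° and carried on.

**Last checks:**
- **Inner lid:** the final pictures show it level on the tin. Its knob top measured 126 mm high, against 128 mm expected, which is within the calibration error. The two views put it at about (0.468, 0.269), and the tin measured (0.470, 0.271).
- **Seating:** the lid made first contact at TCP height 98.5 mm, where full seating was expected at 98 mm. The push on the tin was about 8 N.
- **Cover:** it is held by the collar at 37 mm opening, and the wrist force of 1–3 N matches the cover alone. Its skirt edge is about 40 mm above the knob top.
- **Other things on the bench:** I saw no sign that anything else had moved, but I did not measure the bystanders again at the end.

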